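Clamp a cast flange with a lever bolt

TASK

A cast flange sits in the hold-down clamp on the storeroom bench. Take the clamp bolt by its upright lever and wind it clockwise down until its foot is just snug on the flange (finger-tight, no more), then fold the lever right over until it lies flat and let go, so that the flange is held firmly in its seat without being crushed. Leave everything else on the bench where it is.

Things in the scene. Friction and masses are not known exactly. Their poses are not given: they have to be found in the camera images.
- clamp: grey cast C-frame clamp fixed to the bench: base plate 190 x 210 x 18 mm; a column at its own +y side carries an arm (top 124 mm above the bench) ending in a round boss over the anvil. Origin: underside of the base, on the bolt's axis; z up.
- bolt: vertical steel clamp bolt through the boss, with a rubber-studded foot below and a forked round head (34 mm) above. Origin: the lever's pivot pin in the fork, on the axis, 158 to 167 mm above the bench; z up; x to the side the lever folds to (a small nose sticks out of the head there). Clockwise from above screws it down, 1.5 mm per radian; start height and angle vary.
- lever (a joint): lever angle about its pivot: 0 = upright along the bolt's axis (starts within 0.1, cannot go below 0), 1.571 = flat on the nose side, the end stop. Its pivot is stiff (0.2 N m) and it stays where it is left; folding pushes a plunger 2.4 mm down through the bolt, adding about 40 N on the flange, and with a snug bolt the resistance grows evenly to about 0.3 N m at flat.
- lever_grip (a point): middle of the lever's paddle, 52 mm from the pivot. The aluminium paddle is 24 mm wide and 12 mm thick and reaches from 22 to 84 mm from the pivot. Axes move with the lever: z along it away from the pivot, y across its width (the pivot's axis), x through its thickness towards the side it folds to (down when flat).
- flange: loose cast aluminium flange, 60 x 50 mm and about 22 mm thick, with an 18 mm pipe stub along its own +x; it sits on the anvil, 38 mm above the bench, between low lugs with 2 mm of play. Origin: centre of its underside, z up.
- bearing: loose steel ring, 40 mm across, 12 mm high, on the clamp's base plate; bystander. Origin: centre of its underside.
- nut: loose hexagon nut, 24 mm, 12 mm high, on the clamp's base plate; bystander. Origin: centre of its underside.
- wrench: open-ended wrench 170 mm long lying on the bench; bystander.
- tin: steel can 72 mm across, 100 mm high; bystander. Origin: centre of its underside.
- elbow: steel pipe elbow with flanges, standing, about 70 mm high; bystander. Origin: centre of its underside.
- carton: small cardboard box 110 x 85 x 60 mm; bystander. Origin: centre of its underside.
- screwdriver: screwdriver 180 mm long lying on the bench; bystander.
- boss (a point): centre of the boss's top, 128 mm up, on the thread's axis; a spring ring lies on it. Turning is free (0.15 to 0.2 N m) until the foot has bitten on the flange, 2.5 to 4.7 rad from the start: there the ring takes up and the torque climbs by about 2 N m per rad. Snug is 0.1 to 0.35 N m above free; 0.7 above free crushes the flange, stopping earlier will not hold it. Let go, the bolt stays snug.
- lever_end (a point): rounded free end of the lever, 84 mm from the pivot; same axes as lever_grip.
Not all that is in view belongs to the job. There is more than one size of the flange; the one meant has the size given above.

How it is judged:
By the outcome, as a careful person would: the job done as asked, in the order asked, and still so for the second after the job is handed in, with the robot touching nothing.
It also fails if it takes over 72 s, if anything falls off the work surface, if the arm or the gripper's body presses on something with over 40 N, if the wrist force passes 120 N, or if a joint passes its speed limit or range.

ROBOT

A 6-joint arm with a two-finger parallel gripper is mounted at the origin on the work surface. World frame = base frame: x ahead of the robot, y to its left, z up, the work surface at z = 0. Lengths are in mm, angles in rad, forces in N, time in s.
With the tool pointing down it reaches from about 300 to 775 mm from the base axis. Payload 14.6 kg.
Tool frame: the origin (TCP) lies between the finger pads; the fingertips stand 11 mm ahead of it and the grasp point (between the pads) lies 8 mm behind it; z points along the fingers, y is the direction in which the jaws open and shut (so a half turn about z gives the same grasp; the last joint's range is limited). The gripper opens to 94 mm and grips with 3 to 60 N. Pads are 16 mm wide; open, the fingers measure 119 mm over their backs; the gripper's body (75 mm by 177 mm) begins 78 mm behind the grasp point.
Start: joints at [1.172, 0.3, 1.521, -0, 1.321, -0.067], TCP at [179.157, 519.992, 216.446] pointing down, gripper open.
Joint ranges: [-3.03, 3.03], [-0.79, 2.21], [0.23, 2.52], [-1.04, 4.18], [0, 3.07], [-2.55, 2.55]. Speed limits (rad/s): [2.22, 2.22, 2.57, 3.14, 3.14, 3.14].

INTERFACE

Orientations are given as [roll, pitch, yaw] about the fixed x, y, z axes, in that order (R = Rz(yaw) Ry(pitch) Rx(roll)).
In Python, from cell import * gives the robot as it stands.
- The arm moves only by the tool arm_command, never from a script. Its argument "deltas" is a list of rows, each an object with "xyz": the shift along the world's x, y, z in m, a list of three; "turn": the turn, a rotation vector about the world's x, y, z in rad, a list of three. A call has 1 to 12 rows; each row shifts and turns the commanded pose from where the row before left it; what a row does not reach is not made up. A row lasts 1/8 s, in which the tool goes at most 62.5 mm and 10.7 degrees, less where a joint would pass 70% of its speed; a pose out of reach is approached as far as the arm can. A call with a gripper value outside its range is refused whole. "gripper" is the closure, from 0 (fully open) to 1 (shut), set as the call begins (left out, the last holds). The fingers move at their own pace and stop on an object; "force" is the grip in N (left out, the last holds). Time passes only in rows, so rows that do not move let the fingers close. It gives the time, the measured TCP pose, the force and the opening at its end, in the units of the state.
- read_state(): the state, without advancing time (a new reading comes with each control period).
- camera(name): name is "scene" or "top" or "wrist"; returns a dict with "color" (420x560x3 uint8, red, green, blue), "fx", "fy", "cx", "cy" (pixels), "rvec" (rotation vector, rad) and "tvec" (3), from world to camera coordinates, as OpenCV has them; the wrist camera has in their place "mount" (4x4, takes a point from camera to tool coordinates, whose origin is the TCP and whose axes are the flange's). Camera axes: x right, y down, z forward; pixel columns grow to the right and rows downward; lengths in mm; the calibration is good to about 2 mm. A picture is of the moment at which its call begins: read the wrist's pose just before it. There is no depth.
- sign_off(): hands the job in, once; it reports no verdict.
The state is a dict: "clock": time; "joints": joint angles; "qd": joint speeds; "effort": joint torques, N m; "eef_pos": TCP position; "eef_rot": TCP orientation; "wrist_force": force on the tool from outside, world axes, zero at the start; "moment": the same for the moment, N m; "finger_gap": finger opening in mm.
Only numpy, scipy, OpenCV 4.12 (cv2) and the standard library are available. Lean on these libraries where they do the work, as an engineer would, in place of code of your own. Each camera call takes 0.05 s, during which the arm holds its last target.

## Working session

There is one attempt and no reset: what is moved stays moved. The work goes in short steps, Python scripts to look and compute and a tool call to move; the robot and the scene stay as the last step left them, time stands still between calls to the robot, and variables do not carry over. Pictures are saved under pics/ and viewed, and the job is handed in when it is done.

Besides the shell and the picture viewer there is one more tool, called after "Emit:" by a JSON object that holds its "name" and its "arguments". arm_command: Moves the arm, as the interface text tells. Its arguments: {"type":"object","properties":{"deltas":{"type":"array","items":{"type":"object","properties":{"xyz":{"type":"array","items":{"type":"number"}},"turn":{"type":"array","items":{"type":"number"}}}}},"gripper":{"type":"number"},"force":{"type":"number"}},"required":["deltas"]}

```bash
mkdir -p pics; ls; python3 - <<'E'
from cell import *
import cv2,pickle
print(read_state())
d={}
for n in ["scene","top","wrist"]:
    c=camera(n); d[n]=c
    cv2.imwrite(f"pics/{n}0.png",c["color"][:,:,::-1])
    print({k:v for k,v in c.items() if k!="color"})
pickle.dump(d,open("c0.pkl","wb"))
E
```

```text
pics
{'clock': 0.0, 'joints': array([ 1.17239042e+00,  3.00481297e-01,  1.52157333e+00,  2.02016829e-05,
        1.32072487e+00, -6.65594907e-02]), 'qd': array([ 0.00116224,  0.00091193,  0.00011509, -0.0005229 , -0.00023341,
       -0.00070709]), 'effort': array([-4.54082314e-03, -5.31827080e+01, -3.52723968e+01,  7.06325099e-02,
        2.46755633e-02, -4.32681884e-05]), 'eef_pos': array([179.06244799, 519.76718692, 215.88401541]), 'eef_rot': array([-3.14040973e+00, -9.84619224e-05,  2.80974117e+00]), 'wrist_force': array([-0.31518888, -0.2935476 , -0.52955995]), 'moment': array([ 0.01987268,  0.04849232, -0.04817334]), 'finger_gap': 94.14371911814457}
{'fx': 418.85967204700154, 'fy': 418.85967204700154, 'cx': 282.33118340854776, 'cy': 210.5619181966861, 'rvec': array([ 2.0731387 ,  1.24087434, -0.52541179]), 'tvec': array([-201.87366357, -168.57678242, 1579.96492897])}
{'fx': 522.6156121008444, 'fy': 522.6156121008444, 'cx': 273.4970158296375, 'cy': 211.77444935765422, 'rvec': array([ 2.09998011, -2.14297939,  0.18790007]), 'tvec': array([  -9.17412104,  475.17688191, 1370.7520619 ])}
{'fx': 316.6251628449997, 'fy': 316.6251628449997, 'cx': 282.41328342127673, 'cy': 218.72190207723804, 'mount': array([[-1.40803255e-04, -9.60070643e-01, -2.79757647e-01,
         8.17320310e+01],
       [ 9.99999942e-01, -2.22277524e-04,  2.59506327e-04,
        -1.47041351e-01],
       [-3.11328243e-04, -2.79757594e-01,  9.60070618e-01,
        -1.68674264e+02],
       [ 0.00000000e+00,  0.00000000e+00,  0.00000000e+00,
         1.00000000e+00]])}
```

View pics/scene0.png

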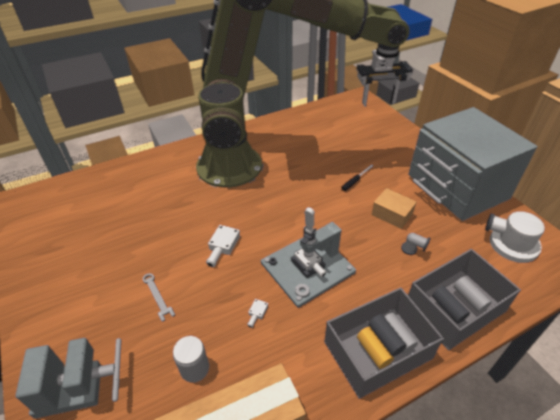

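View pics/top0.png

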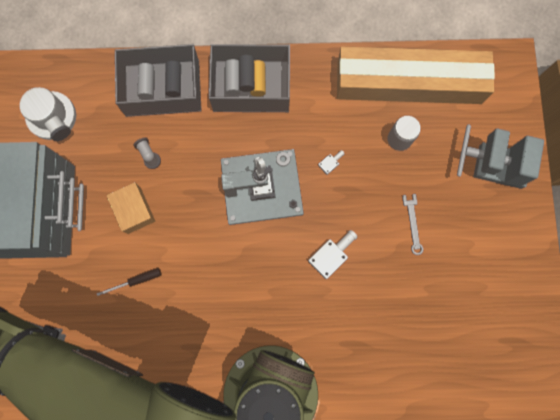

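View pics/wrist0.png

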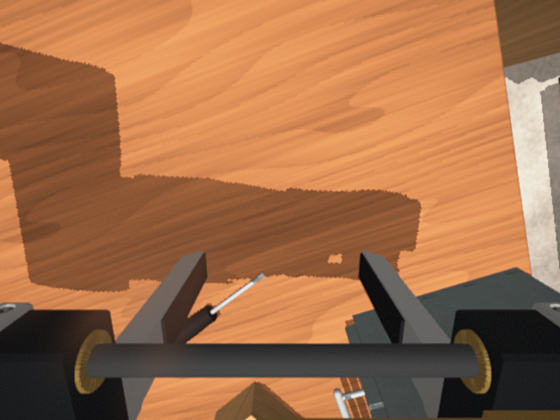

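The flange-like parts are the one in the clamp (top 262,187), a larger one (328,258) and a smaller one (330,162). The one meant sits in the clamp, so I'll enlarge the clamp.

```bash
python3 - <<'E'
import pickle,cv2
d=pickle.load(open("c0.pkl","rb"))
a=d["top"]["color"][135:235,205:345,::-1]
cv2.imwrite("pics/topc.png",cv2.resize(a,None,fx=5.6,fy=5.6,interpolation=cv2.INTER_CUBIC))
a=d["scene"]["color"][195:305,250:370,::-1]
cv2.imwrite("pics/scenec.png",cv2.resize(a,None,fx=5.4,fy=5.4,interpolation=cv2.INTER_CUBIC))
E
```

```text
(no output)
```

View pics/topc.png

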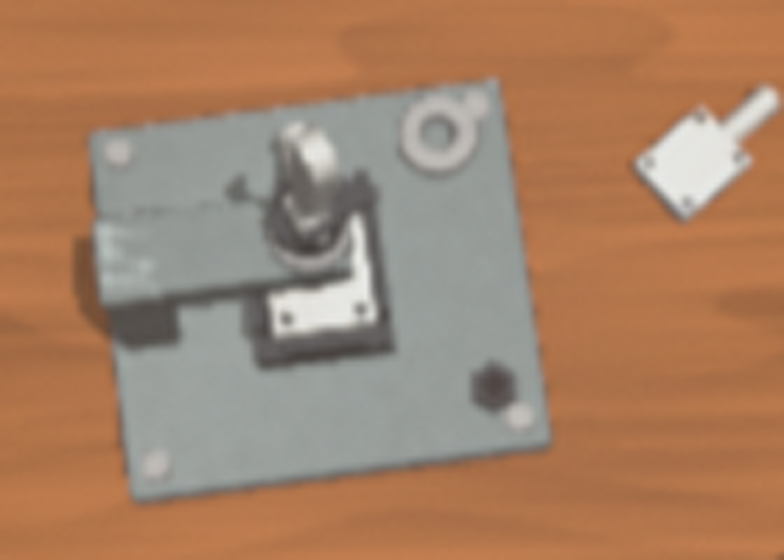

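View pics/scenec.png

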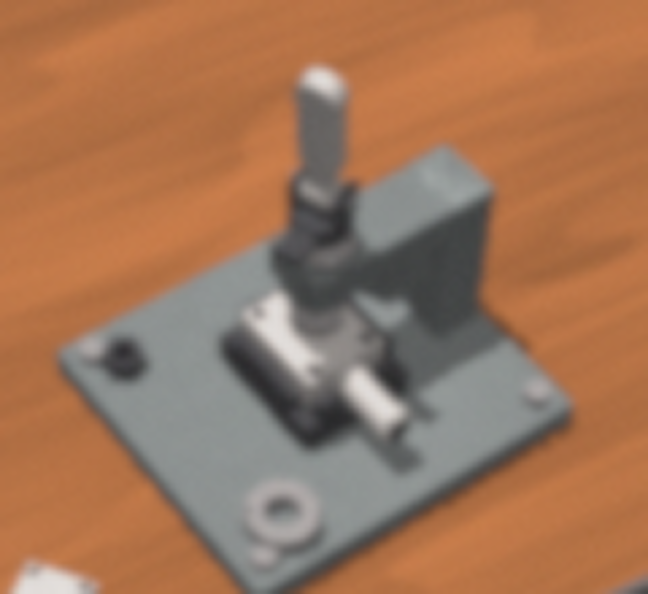

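```bash
cat > h.py <<'E'
import numpy as np,cv2
from scipy.spatial.transform import Rotation as R
def ext(c,eef=None,rot=None):
    """returns Rwc (cam->world), cam pos"""
    if "rvec" in c:
        Rm=cv2.Rodrigues(np.array(c["rvec"]))[0]; return Rm.T,-Rm.T@np.array(c["tvec"])
    Rt=R.from_euler("xyz",rot).as_matrix(); M=np.array(c["mount"])
    return Rt@M[:3,:3],Rt@M[:3,3]+eef
def ray(c,p,*a):
    Rw,o=ext(c,*a); v=Rw@np.array([(p[0]-c["cx"])/c["fx"],(p[1]-c["cy"])/c["fy"],1]); return o,v/np.linalg.norm(v)
def atz(c,p,z,*a):
    o,v=ray(c,p,*a); return o+v*(z-o[2])/v[2]
def proj(c,P,*a):
    Rw,o=ext(c,*a); q=Rw.T@(np.array(P)-o); return np.array([c["fx"]*q[0]/q[2]+c["cx"],c["fy"]*q[1]/q[2]+c["cy"]])
def tri(rays):
    A=np.zeros((3,3));b=np.zeros(3)
    for o,v in rays:
        P=np.eye(3)-np.outer(v,v);A+=P;b+=P@o
    x=np.linalg.solve(A,b); return x,[np.linalg.norm((np.eye(3)-np.outer(v,v))@(x-o)) for o,v in rays]
E
python3 - <<'E'
import pickle
from h import *
d=pickle.load(open("c0.pkl","rb"));t=d["top"];s=d["scene"]
T=lambda x,y:(x/5.6+205-.4,y/5.6+135-.4)
S=lambda x,y:(x/5.4+250-.4,y/5.4+195-.4)
cs=[atz(t,T(*p),18) for p in [(90,133),(497,80),(550,443),(133,500)]]
for c in cs: print(c.round(1))
ctr=np.mean(cs,0); print("ctr",ctr, "len",[np.linalg.norm(cs[i]-cs[i-1]).round(1) for i in range(4)])
v=cs[0]-cs[1]+cs[3]-cs[2]; print("clamp yaw",np.arctan2(v[1],v[0])-np.pi/2)
print("boss",atz(t,T(308,232),128))
print("tip",tri([ray(t,T(297,130)),ray(s,S(325,75))]))
print("headtop?",tri([ray(t,T(300,215)),ray(s,S(322,190))]))
E
```

```text
[635.7 127.   18. ]
[658.8 -78.1  18. ]
[472.6 -99.3  18. ]
[448.5 106.   18. ]
ctr [553.88630927  13.89586121  18.        ] len [np.float64(188.4), np.float64(206.4), np.float64(187.4), np.float64(206.7)]
clamp yaw 0.11459428366360824
boss [553.61900263  14.69936393 128.        ]
tip (array([563.23348098,  11.94937509, 255.88499955]), [np.float64(2.9342401305673977), np.float64(2.934240130567371)])
headtop? (array([552.47295598,  17.23527349, 163.44383823]), [np.float64(0.20628268605480451), np.float64(0.2062826860547745)])
```

Emit:
{"name": "arm_command", "arguments": {"deltas": [{"xyz":[0.031,-0.042,0.011],"turn":[0,0,-0.096]},{"xyz":[0.031,-0.042,0.011],"turn":[0,0,-0.096]},{"xyz":[0.031,-0.042,0.011],"turn":[0,0,-0.096]},{"xyz":[0.031,-0.042,0.011],"turn":[0,0,-0.096]},{"xyz":[0.031,-0.042,0.011],"turn":[0,0,-0.096]},{"xyz":[0.031,-0.042,0.011],"turn":[0,0,-0.096]},{"xyz":[0.031,-0.042,0.011],"turn":[0,0,-0.096]},{"xyz":[0.031,-0.042,0.011],"turn":[0,0,-0.096]},{"xyz":[0.031,-0.042,0.011],"turn":[0,0,-0.096]},{"xyz":[0.031,-0.042,0.011],"turn":[0,0,-0.096]},{"xyz":[0.031,-0.042,0.011],"turn":[0,0,-0.096]},{"xyz":[0.031,-0.042,0.004],"turn":[0,0,-0.096]}]}}

```text
clock: 1.65
eef_pos: [552.0, 14.4, 342.0]
eef_rot: [3.141, 0.0, 1.655]
wrist_force: [-0.1, 0.0, 0.7]
finger_gap: 94.4
```

```bash
cat > shot.py <<'E'
import sys,pickle,cv2
from cell import *
n,cams=sys.argv[1],sys.argv[2:]
s=read_state()
print({k:(s[k].round(3) if hasattr(s[k],'round') else s[k]) for k in s if k not in("qd","effort")})
d={"state":s}
for c in cams:
    d[c]=camera(c); cv2.imwrite(f"pics/{n}_{c}.png",d[c]["color"][:,:,::-1])
pickle.dump(d,open(n+".pkl","wb"))
E
python3 shot.py v1 wrist
```

```text
{'clock': 1.65, 'joints': array([-0.04 ,  0.244,  1.305,  0.   ,  1.592, -0.124]), 'eef_pos': array([552.026,  14.413, 341.969]), 'eef_rot': array([3.141, 0.   , 1.655]), 'wrist_force': array([-0.062,  0.026,  0.675]), 'moment': array([-0.048,  0.106,  0.035]), 'finger_gap': 94.43790320897287}
```

View pics/v1_wrist.png

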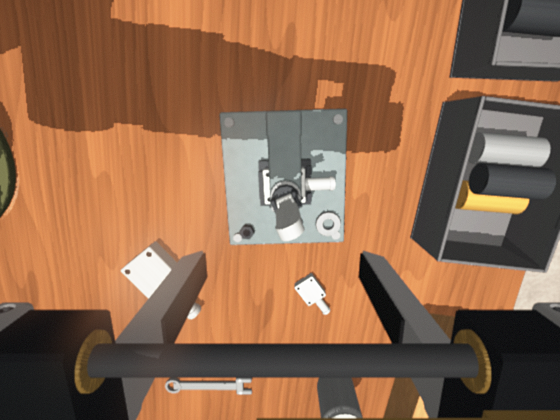

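```bash
python3 - <<'E'
import pickle,cv2
d=pickle.load(open("v1.pkl","rb"))
a=d["wrist"]["color"][150:250,220:350,::-1]
cv2.imwrite("pics/v1c.png",cv2.resize(a,None,fx=6,fy=6,interpolation=cv2.INTER_CUBIC))
E
```

```text
(no output)
```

View pics/v1c.png

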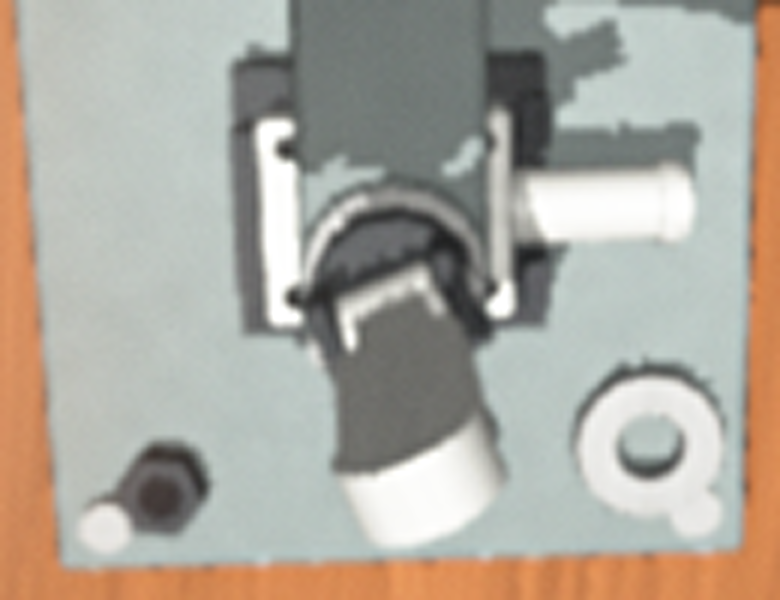

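Emit:
{"name": "arm_command", "arguments": {"deltas": [{"xyz":[0.002,0,-0.005],"turn":[0,0,0.18]},{"xyz":[0,0,-0.005],"turn":[0,0,0.18]},{"xyz":[0,0,-0.005],"turn":[0,0,0.18]},{"xyz":[0,0,-0.005],"turn":[0,0,0.18]},{"xyz":[0,0,-0.005],"turn":[0,0,0.18]},{"xyz":[0,0,-0.005],"turn":[0,0,0.18]},{"xyz":[0,0,-0.005],"turn":[0,0,0.18]},{"xyz":[0,0,-0.005],"turn":[0,0,0.18]},{"xyz":[0,0,-0.005],"turn":[0,0,0.18]},{"xyz":[0,0,-0.005],"turn":[0,0,0.18]},{"xyz":[0,0,0],"turn":[0,0,0]}]}}

```text
clock: 3.08
eef_pos: [553.0, 16.0, 290.9]
eef_rot: [3.141, -0.001, -2.826]
wrist_force: [0.4, -0.3, -0.7]
finger_gap: 93.9
```

```bash
python3 shot.py v2 wrist;  python3 - <<'E'
import pickle,cv2
d=pickle.load(open("v2.pkl","rb"))
a=d["wrist"]["color"][120:320,180:400,::-1]
cv2.imwrite("pics/v2c.png",cv2.resize(a,None,fx=3,fy=3,interpolation=cv2.INTER_CUBIC))
E
```

```text
{'clock': 3.075, 'joints': array([-0.037,  0.263,  1.397, -0.   ,  1.483, -1.923]), 'eef_pos': array([552.96 ,  16.028, 290.947]), 'eef_rot': array([ 3.141e+00, -1.000e-03, -2.826e+00]), 'wrist_force': array([ 0.355, -0.333, -0.736]), 'moment': array([ 0.087,  0.022, -0.016]), 'finger_gap': 93.88715734856285}
```

View pics/v2c.png

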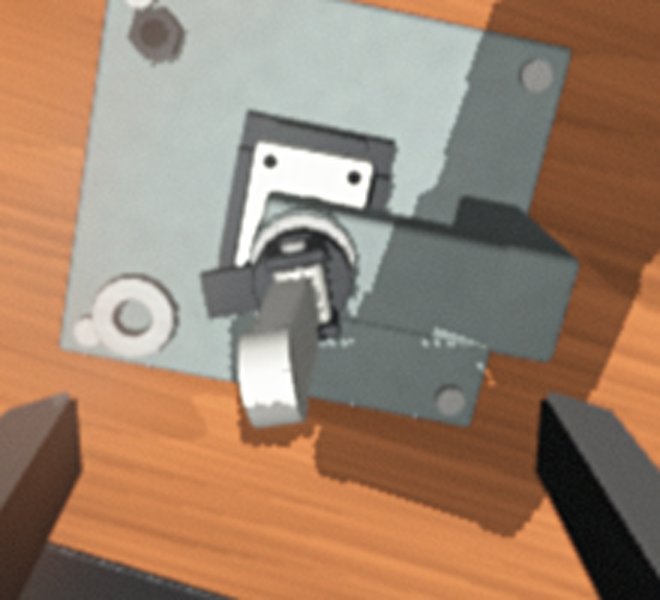

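```bash
cat > fit.py <<'E'
import pickle,sys
from h import *
d1=pickle.load(open("v1.pkl","rb"));d2=pickle.load(open("v2.pkl","rb"))
V={1:(d1["wrist"],d1["state"]["eef_pos"],d1["state"]["eef_rot"]),2:(d2["wrist"],d2["state"]["eef_pos"],d2["state"]["eef_rot"])}
A=lambda x,y:(x/6+220-.4,y/6+150-.4)
B=lambda x,y:(x/3+180-.33,y/3+120-.33)
rr=lambda k,p:(lambda c,e,r:ray(c,p,e,r))(*V[k])
print("cap",tri([rr(1,A(425,482)),rr(2,B(272,383))]))
# nose tip, edges at approx z 150
for z in (150,): 
  n1=atz(V[2][0],B(203,293),z,*V[2][1:]); n0=atz(V[2][0],B(300,270),z,*V[2][1:])
  e1=atz(V[2][0],B(203,270),z,*V[2][1:]); e2=atz(V[2][0],B(208,317),z,*V[2][1:])
  print(n1,n0,"dir e",np.arctan2(*(e2-e1)[1::-1]),np.linalg.norm(e2-e1))
a,b=[atz(V[1][0],A(*p),240,*V[1][1:]) for p in((335,475),(485,415))]
print("width dir v1",np.arctan2(*(b-a)[1::-1]),np.linalg.norm(b-a))
print("boss ring v1",atz(V[1][0],A(397,285),130,*V[1][1:]), "v2",atz(V[2][0],B(304,262),130,*V[2][1:]))
def draw(cx,cy,pz,yaw,lev,n):
  for k,(c,e,r) in V.items():
    im=c["color"][:,:,::-1].copy(); s=3; im=cv2.resize(im,None,fx=s,fy=s,interpolation=cv2.INTER_CUBIC)
    Rb=R.from_euler("z",yaw).as_matrix(); Rl=Rb@R.from_euler("y",lev).as_matrix(); o=np.array([cx,cy,pz])
    P=lambda v,M:tuple(int(round(q)) for q in (proj(c,o+M@np.array(v,float),e,r)+.33)*s)
    for z in(22,72,84):
      w=12 if z<80 else 1
      q=[P((x,y,z),Rl) for x,y in((-6,-w),(6,-w),(6,w),(-6,w))]
      cv2.polylines(im,[np.array(q)],True,(0,0,255),1)
    for x in(-6,6):
      cv2.polylines(im,[np.array([P((x,y,z),Rl) for y,z in((-12,22),(-12,72),(-8.5,80.5),(0,84),(8.5,80.5),(12,72),(12,22))])],False,(0,255,0),1)
    cv2.line(im,P((0,0,0),Rb),P((40,0,0),Rb),(255,0,0),1)
    for hz,rad in((-30,17),):
      cc=[P((rad*np.cos(t),rad*np.sin(t),128-pz),np.eye(3)) for t in np.linspace(0,6.3,40)]
      cv2.polylines(im,[np.array(cc)],True,(255,255,0),1)
    x,y=(620,420) if k==1 else (540,420)
    if k==2: x,y=540,360
    cv2.imwrite(f"pics/{n}_{k}.png",cv2.resize(im[y:y+400,x:x+500],None,fx=1.5,fy=1.5))
if len(sys.argv)>2: draw(*map(float,sys.argv[2:7]),sys.argv[1])
E
python3 fit.py f1 553.5 14.5 162 -1.25 0.06
```

```text
cap (array([559.4380989 ,   8.32294965, 242.02150776]), [np.float64(0.45290747621469574), np.float64(0.452907476214698)])
[570.52691671 -15.76445849 150.        ] [552.67978356  13.03170046 150.        ] dir e 0.3869948367878082 16.62404159357918
width dir v1 0.4807026839029549 24.200805103293526
boss ring v1 [556.32441399  13.16545015 130.        ] v2 [554.41697715  14.94237736 130.        ]
```

View pics/f1_1.png

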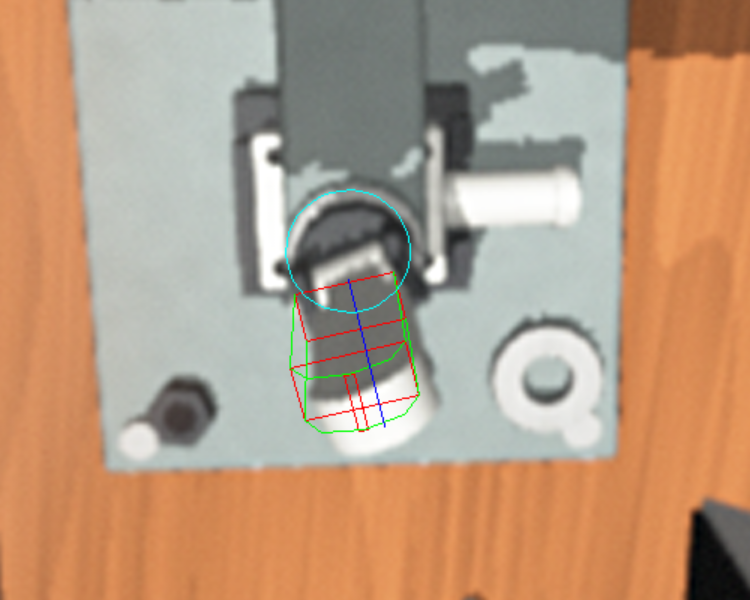

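View pics/f1_2.png

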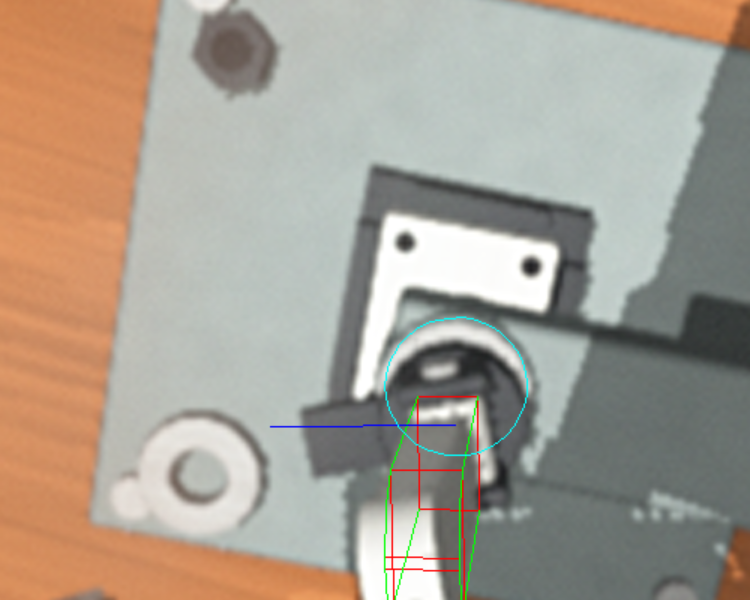

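```bash
python3 fit.py f2 555.5 14 162 -1.12 0.09 >/dev/null; python3 -c "
import cv2,numpy as np
a=cv2.imread('pics/f2_1.png');b=cv2.imread('pics/f2_2.png')
cv2.imwrite('pics/f2.png',np.hstack([a[150:600,150:550],b[200:600,200:600].copy() if 0 else cv2.copyMakeBorder(b[200:600,200:600],0,50,0,0,0)]))"
```

```text
(no output)
```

View pics/f2.png

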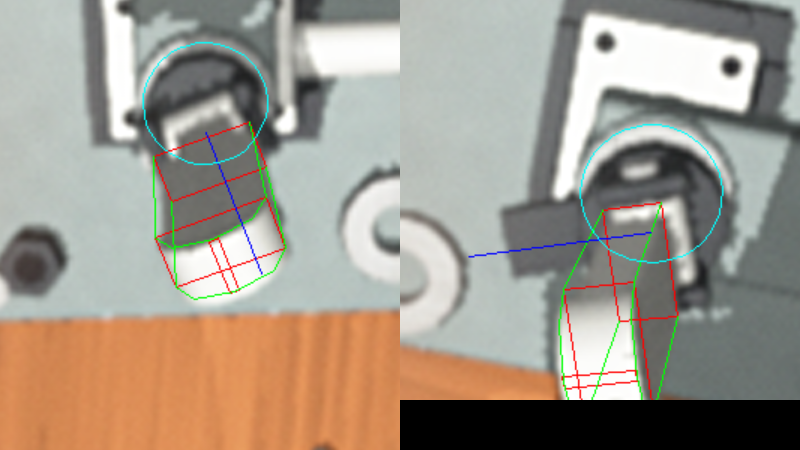

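Emit:
{"name": "arm_command", "arguments": {"deltas": [{"xyz":[0.0034,-0.0038,-0.015],"turn":[0,0,0.134]},{"xyz":[0,0,-0.025]},{"xyz":[0,0,-0.025]},{"xyz":[0,0,-0.02]},{"xyz":[0,0,0]},{"xyz":[0,0,0]}], "gripper": 0.6, "force": 50}}

```text
validation failed for argument at $.de...
```

```bash
python3 shot.py v3 wrist
```

```text
{'clock': 3.125, 'joints': array([-0.037,  0.262,  1.396, -0.   ,  1.484, -1.92 ]), 'eef_pos': array([553.085,  16.047, 291.314]), 'eef_rot': array([ 3.141, -0.   , -2.829]), 'wrist_force': array([-0.473, -0.214, -0.947]), 'moment': array([ 0.053, -0.025, -0.015]), 'finger_gap': 93.61399473699359}
```

View pics/v3_wrist.png

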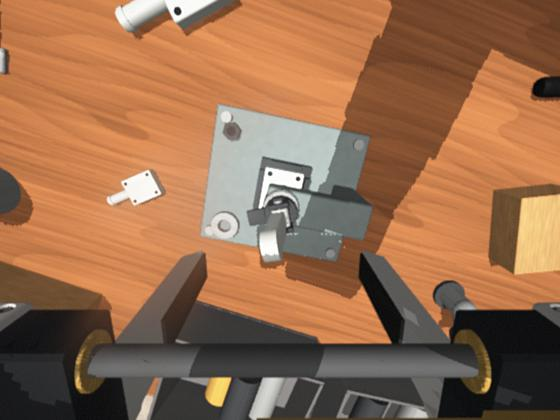

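Emit:
{"name": "arm_command", "arguments": {"deltas": [{"xyz":[0.0034,-0.0038,-0.015],"turn":[0,0,0.134]},{"xyz":[0,0,-0.025],"turn":[0,0,0]},{"xyz":[0,0,-0.025],"turn":[0,0,0]},{"xyz":[0,0,-0.02],"turn":[0,0,0]},{"xyz":[0,0,0],"turn":[0,0,0]},{"xyz":[0,0,0],"turn":[0,0,0]}], "gripper": 0.6, "force": 50}}

```text
clock: 3.92
eef_pos: [556.9, 12.2, 207.6]
eef_rot: [-3.141, 0.001, -2.693]
wrist_force: [0.5, 0.7, 0.2]
finger_gap: 39.1
```

```bash
python3 shot.py v3 wrist
```

```text
{'clock': 3.925, 'joints': array([-0.044,  0.322,  1.513, -0.   ,  1.305, -2.063]), 'eef_pos': array([556.943,  12.194, 207.552]), 'eef_rot': array([-3.141e+00,  1.000e-03, -2.693e+00]), 'wrist_force': array([0.462, 0.717, 0.217]), 'moment': array([ 0.062, -0.025,  0.024]), 'finger_gap': 39.12605503205633}
```

View pics/v3_wrist.png

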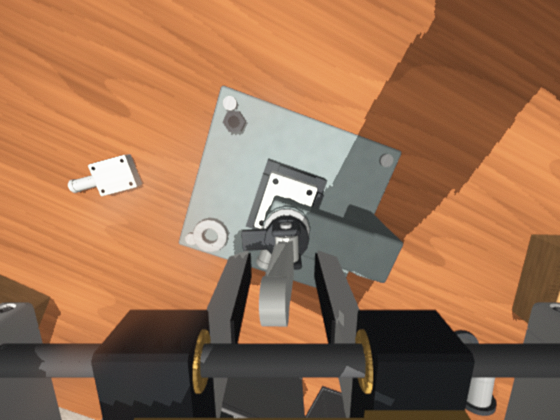

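The lever stands between the fingers, with its top at (275,300) and the nose to the left at (243,239). I'll close on it.

Emit:
{"name": "arm_command", "arguments": {"deltas": [{"xyz":[0,0,0],"turn":[0,0,0]},{"xyz":[0,0,0],"turn":[0,0,0]},{"xyz":[0,0,0],"turn":[0,0,0]},{"xyz":[0,0,0],"turn":[0,0,0]},{"xyz":[0,0,0],"turn":[0,0,0]}], "gripper": 1.0, "force": 50}}

```text
clock: 4.6
eef_pos: [556.0, 13.9, 206.5]
eef_rot: [3.138, 0.0, -2.691]
wrist_force: [-3.4, 9.5, 2.3]
finger_gap: 11.5
```

```bash
cat > st.py <<'E'
from cell import *
s=read_state()
print({k:(s[k].round(3) if hasattr(s[k],'round') else s[k]) for k in s if k not in("qd","effort")})
E
python3 st.py;python3 st.py
```

```text
{'clock': 4.6, 'joints': array([-0.042,  0.323,  1.515,  0.003,  1.306, -2.065]), 'eef_pos': array([555.988,  13.873, 206.453]), 'eef_rot': array([ 3.138,  0.   , -2.691]), 'wrist_force': array([-3.421,  9.52 ,  2.287]), 'moment': array([2.558, 0.94 , 0.021]), 'finger_gap': 11.540861513306544}
{'clock': 4.6, 'joints': array([-0.042,  0.323,  1.515,  0.003,  1.306, -2.065]), 'eef_pos': array([555.988,  13.873, 206.453]), 'eef_rot': array([ 3.138,  0.   , -2.691]), 'wrist_force': array([-3.421,  9.52 ,  2.287]), 'moment': array([2.558, 0.94 , 0.021]), 'finger_gap': 11.540861513306544}
```

Emit:
{"name": "arm_command", "arguments": {"deltas": [{"xyz":[-0.0008,0.0015,0],"turn":[0,0,0]},{"xyz":[0,0,0],"turn":[0,0,0]},{"xyz":[0,0,0],"turn":[0,0,0]}]}}

```text
clock: 4.97
eef_pos: [555.7, 14.3, 206.5]
eef_rot: [3.14, 0.0, -2.691]
wrist_force: [-1.3, 6.1, 0.3]
finger_gap: 12.0
```

```bash
python3 st.py
```

```text
{'clock': 4.975, 'joints': array([-4.100e-02,  3.210e-01,  1.517e+00,  1.000e-03,  1.304e+00,
       -2.062e+00]), 'eef_pos': array([555.685,  14.28 , 206.487]), 'eef_rot': array([ 3.14 ,  0.   , -2.691]), 'wrist_force': array([-1.311,  6.078,  0.258]), 'moment': array([1.636, 0.264, 0.059]), 'finger_gap': 11.97351027625901}
```

Emit:
{"name": "arm_command", "arguments": {"deltas": [{"xyz":[0,0,-0.0002],"turn":[0,0,-0.1]},{"xyz":[0,0,-0.0001],"turn":[0,0,-0.1]},{"xyz":[0,0,-0.0002],"turn":[0,0,-0.1]},{"xyz":[0,0,-0.0001],"turn":[0,0,-0.1]},{"xyz":[0,0,-0.0002],"turn":[0,0,-0.1]}]}}

```text
clock: 5.6
eef_pos: [555.7, 14.3, 205.3]
eef_rot: [3.14, -0.001, 3.089]
wrist_force: [-0.8, 6.3, -1.0]
finger_gap: 11.7
```

```bash
python3 shot.py v4 wrist
```

```text
{'clock': 5.6, 'joints': array([-4.100e-02,  3.220e-01,  1.518e+00,  1.000e-03,  1.302e+00,
       -1.559e+00]), 'eef_pos': array([555.663,  14.282, 205.35 ]), 'eef_rot': array([ 3.140e+00, -1.000e-03,  3.089e+00]), 'wrist_force': array([-0.772,  6.31 , -0.958]), 'moment': array([ 1.588, -0.063,  0.201]), 'finger_gap': 11.70471348569838}
```

View pics/v4_wrist.png

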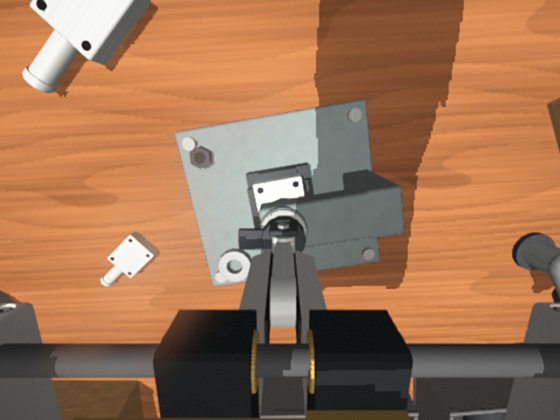

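Emit:
{"name": "arm_command", "arguments": {"deltas": [{"xyz":[0,0,-0.0002],"turn":[0,0,-0.13]},{"xyz":[0,0,-0.0002],"turn":[0,0,-0.13]},{"xyz":[0,0,-0.0002],"turn":[0,0,-0.13]},{"xyz":[0,0,-0.0002],"turn":[0,0,-0.13]},{"xyz":[0,0,-0.0002],"turn":[0,0,-0.13]},{"xyz":[0,0,-0.0002],"turn":[0,0,-0.13]},{"xyz":[0,0,-0.0002],"turn":[0,0,-0.13]},{"xyz":[0,0,-0.0002],"turn":[0,0,-0.13]},{"xyz":[0,0,-0.0002],"turn":[0,0,-0.13]},{"xyz":[0,0,-0.0002],"turn":[0,0,-0.13]},{"xyz":[0,0,-0.0002],"turn":[0,0,-0.13]},{"xyz":[0,0,-0.0002],"turn":[0,0,-0.13]}]}}

```text
clock: 7.15
eef_pos: [555.7, 14.2, 203.0]
eef_rot: [-3.141, -0.001, 1.528]
wrist_force: [-0.2, 6.2, -1.0]
finger_gap: 11.8
```

```bash
python3 st.py
```

```text
{'clock': 7.15, 'joints': array([-4.100e-02,  3.240e-01,  1.521e+00,  1.000e-03,  1.297e+00,
        2.000e-03]), 'eef_pos': array([555.708,  14.244, 203.032]), 'eef_rot': array([-3.141e+00, -1.000e-03,  1.528e+00]), 'wrist_force': array([-0.179,  6.151, -0.989]), 'moment': array([ 1.19 , -0.039,  0.254]), 'finger_gap': 11.83440840901273}
```

Emit:
{"name": "arm_command", "arguments": {"deltas": [{"xyz":[0,0.0005,0],"turn":[0,0,-0.05]},{"xyz":[0,0.0005,-0.0001],"turn":[0,0,-0.05]},{"xyz":[0,0,-0.0001],"turn":[0,0,-0.05]},{"xyz":[0,0,-0.0001],"turn":[0,0,-0.05]}]}}

```text
clock: 7.65
eef_pos: [555.7, 14.6, 202.8]
eef_rot: [-3.141, 0.0, 1.33]
wrist_force: [-0.4, 3.4, 0.4]
finger_gap: 11.8
```

```bash
python3 st.py
```

```text
{'clock': 7.65, 'joints': array([-0.04 ,  0.324,  1.521, -0.   ,  1.296,  0.201]), 'eef_pos': array([555.73 ,  14.632, 202.821]), 'eef_rot': array([-3.141,  0.   ,  1.33 ]), 'wrist_force': array([-0.419,  3.354,  0.416]), 'moment': array([0.36 , 0.105, 0.21 ]), 'finger_gap': 11.778108167263111}
```

Emit:
{"name": "arm_command", "arguments": {"deltas": [{"xyz":[0,0.0003,-0.0001],"turn":[0,0,-0.05]},{"xyz":[0,0,0],"turn":[0,0,-0.05]},{"xyz":[0,0,-0.0001],"turn":[0,0,-0.05]}]}}

```text
clock: 8.02
eef_pos: [555.7, 14.7, 202.7]
eef_rot: [3.142, 0.001, 1.18]
wrist_force: [-0.9, 1.2, -0.1]
finger_gap: 11.4
```

```bash
python3 st.py
```

```text
{'clock': 8.025, 'joints': array([-3.900e-02,  3.240e-01,  1.522e+00, -1.000e-03,  1.296e+00,
        3.520e-01]), 'eef_pos': array([555.732,  14.744, 202.687]), 'eef_rot': array([3.142e+00, 1.000e-03, 1.180e+00]), 'wrist_force': array([-0.865,  1.209, -0.105]), 'moment': array([0.054, 0.17 , 0.172]), 'finger_gap': 11.374765273804316}
```

Emit:
{"name": "arm_command", "arguments": {"deltas": [{"xyz":[0,0,-0.0001],"turn":[0,0,-0.05]},{"xyz":[0,0,0],"turn":[0,0,-0.05]},{"xyz":[0,0,-0.0001],"turn":[0,0,-0.05]}]}}

```text
clock: 8.4
eef_pos: [555.7, 14.8, 202.5]
eef_rot: [3.141, 0.0, 1.03]
wrist_force: [-0.9, 1.9, 1.5]
finger_gap: 12.0
```

```bash
python3 st.py
```

```text
{'clock': 8.4, 'joints': array([-3.900e-02,  3.250e-01,  1.522e+00, -1.000e-03,  1.295e+00,
        5.020e-01]), 'eef_pos': array([555.738,  14.756, 202.546]), 'eef_rot': array([3.141, 0.   , 1.03 ]), 'wrist_force': array([-0.859,  1.858,  1.53 ]), 'moment': array([0.039, 0.224, 0.27 ]), 'finger_gap': 12.035219656316421}
```

Emit:
{"name": "arm_command", "arguments": {"deltas": [{"xyz":[0,0,-0.0002],"turn":[0,0,-0.04]}]}}

```text
clock: 8.52
eef_pos: [555.8, 14.8, 202.5]
eef_rot: [3.141, 0.0, 0.99]
wrist_force: [-1.5, 1.0, 2.7]
finger_gap: 11.8
```

```bash
python3 st.py
```

```text
{'clock': 8.525, 'joints': array([-0.039,  0.325,  1.522, -0.   ,  1.295,  0.541]), 'eef_pos': array([555.782,  14.759, 202.497]), 'eef_rot': array([3.141, 0.   , 0.99 ]), 'wrist_force': array([-1.514,  1.01 ,  2.651]), 'moment': array([0.148, 0.36 , 0.226]), 'finger_gap': 11.796123955765825}
```

Emit:
{"name": "arm_command", "arguments": {"deltas": [{"xyz":[0,0,-0.0001],"turn":[0,0,-0.04]}]}}

```text
clock: 8.65
eef_pos: [555.8, 14.8, 202.4]
eef_rot: [3.141, 0.0, 0.951]
wrist_force: [-2.0, 1.8, 2.5]
finger_gap: 11.6
```

```bash
python3 st.py
```

```text
{'clock': 8.65, 'joints': array([-3.900e-02,  3.250e-01,  1.522e+00, -1.000e-03,  1.295e+00,
        5.810e-01]), 'eef_pos': array([555.789,  14.753, 202.433]), 'eef_rot': array([3.141, 0.   , 0.951]), 'wrist_force': array([-2.026,  1.828,  2.513]), 'moment': array([0.145, 0.362, 0.177]), 'finger_gap': 11.579721205159128}
```

Emit:
{"name": "arm_command", "arguments": {"deltas": [{"xyz":[0,0,-0.0002],"turn":[0,0,-0.05]},{"xyz":[0,0,-0.0001],"turn":[0,0,-0.05]},{"xyz":[0,0,-0.0001],"turn":[0,0,-0.03]}]}}

```text
clock: 9.02
eef_pos: [555.8, 14.8, 202.3]
eef_rot: [3.141, 0.0, 0.821]
wrist_force: [-1.5, 1.2, 5.3]
finger_gap: 11.7
```

```bash
python3 st.py
```

```text
{'clock': 9.025, 'joints': array([-0.039,  0.325,  1.522, -0.   ,  1.294,  0.711]), 'eef_pos': array([555.831,  14.758, 202.264]), 'eef_rot': array([3.141, 0.   , 0.821]), 'wrist_force': array([-1.53 ,  1.165,  5.255]), 'moment': array([-0.032,  0.636,  0.254]), 'finger_gap': 11.730027580954262}
```

Emit:
{"name": "arm_command", "arguments": {"deltas": [{"xyz":[0,0,-0.0001],"turn":[0,0,-0.05]},{"xyz":[0,0,0],"turn":[0,0,-0.05]},{"xyz":[0,0,-0.0001],"turn":[0,0,-0.04]}]}}

```text
clock: 9.4
eef_pos: [555.8, 14.8, 202.1]
eef_rot: [3.141, -0.0, 0.681]
wrist_force: [-2.8, 0.5, 6.3]
finger_gap: 11.9
```

```bash
python3 st.py
```

```text
{'clock': 9.4, 'joints': array([-0.039,  0.325,  1.522, -0.   ,  1.294,  0.851]), 'eef_pos': array([555.841,  14.771, 202.109]), 'eef_rot': array([ 3.141, -0.   ,  0.681]), 'wrist_force': array([-2.761,  0.516,  6.33 ]), 'moment': array([0.028, 0.663, 0.245]), 'finger_gap': 11.895042472431728}
```

Emit:
{"name": "arm_command", "arguments": {"deltas": [{"xyz":[0,0,-0.0001],"turn":[0,0,-0.04]}]}}

```text
clock: 9.52
eef_pos: [555.9, 14.8, 202.1]
eef_rot: [3.141, -0.0, 0.641]
wrist_force: [-2.5, 0.4, 6.8]
finger_gap: 11.8
```

```bash
python3 st.py
```

```text
{'clock': 9.525, 'joints': array([-0.039,  0.325,  1.523, -0.   ,  1.294,  0.891]), 'eef_pos': array([555.855,  14.753, 202.077]), 'eef_rot': array([ 3.141, -0.   ,  0.641]), 'wrist_force': array([-2.48 ,  0.386,  6.84 ]), 'moment': array([-0.032,  0.75 ,  0.289]), 'finger_gap': 11.772264753254731}
```

Emit:
{"name": "arm_command", "arguments": {"deltas": [{"xyz":[0,0,0],"turn":[0,0,-0.04]}]}}

```text
clock: 9.65
eef_pos: [555.8, 14.8, 202.1]
eef_rot: [3.141, -0.0, 0.601]
wrist_force: [-1.5, 2.3, 6.4]
finger_gap: 11.9
```

```bash
python3 st.py
```

```text
{'clock': 9.65, 'joints': array([-0.039,  0.325,  1.523, -0.   ,  1.294,  0.931]), 'eef_pos': array([555.837,  14.787, 202.06 ]), 'eef_rot': array([ 3.141, -0.   ,  0.601]), 'wrist_force': array([-1.486,  2.273,  6.416]), 'moment': array([-0.011,  0.7  ,  0.282]), 'finger_gap': 11.896799794253148}
```

Emit:
{"name": "arm_command", "arguments": {"deltas": [{"xyz":[0,0,0],"turn":[0,0,-0.04]}]}}

```text
clock: 9.78
eef_pos: [555.9, 14.8, 202.1]
eef_rot: [3.141, -0.0, 0.561]
wrist_force: [-1.7, 1.5, 5.8]
finger_gap: 11.4
```

```bash
python3 st.py
```

```text
{'clock': 9.775, 'joints': array([-0.039,  0.325,  1.523, -0.   ,  1.294,  0.971]), 'eef_pos': array([555.855,  14.789, 202.091]), 'eef_rot': array([ 3.141, -0.   ,  0.561]), 'wrist_force': array([-1.693,  1.502,  5.834]), 'moment': array([-0.027,  0.652,  0.233]), 'finger_gap': 11.446626683138636}
```

Emit:
{"name": "arm_command", "arguments": {"deltas": [{"xyz":[0,0,-0.0001],"turn":[0,0,-0.05]},{"xyz":[0,0,0],"turn":[0,0,-0.05]},{"xyz":[0,0,-0.0001],"turn":[0,0,-0.04]}]}}

```text
clock: 10.15
eef_pos: [555.9, 14.8, 201.9]
eef_rot: [3.141, -0.0, 0.421]
wrist_force: [-3.2, 2.2, 7.0]
finger_gap: 11.7
```

```bash
python3 shot.py v5 wrist
```

```text
{'clock': 10.15, 'joints': array([-0.039,  0.325,  1.523, -0.   ,  1.293,  1.111]), 'eef_pos': array([555.869,  14.757, 201.914]), 'eef_rot': array([ 3.141, -0.   ,  0.421]), 'wrist_force': array([-3.152,  2.203,  7.046]), 'moment': array([0.008, 0.767, 0.217]), 'finger_gap': 11.673447974100563}
```

View pics/v5_wrist.png

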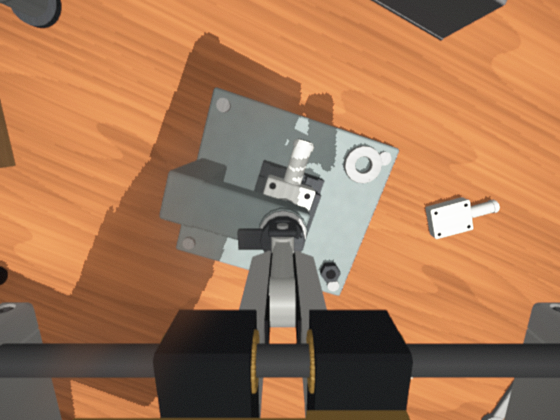

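The nose at (240,239) still lies straight left in the tool's view, so the bolt is turning with the gripper. I'll carry on; about 3.17 rad turned so far.

Emit:
{"name": "arm_command", "arguments": {"deltas": [{"xyz":[0,0,-0.0001],"turn":[0,0,-0.05]},{"xyz":[0,0,0],"turn":[0,0,-0.05]},{"xyz":[0,0,-0.0001],"turn":[0,0,-0.04]}]}}

```text
clock: 10.58
eef_pos: [555.9, 14.8, 201.8]
eef_rot: [3.141, -0.001, 0.281]
wrist_force: [-3.0, 0.0, 7.4]
finger_gap: 11.9
```

```bash
python3 st.py
```

```text
{'clock': 10.575, 'joints': array([-0.039,  0.325,  1.523, -0.   ,  1.293,  1.251]), 'eef_pos': array([555.88 ,  14.767, 201.788]), 'eef_rot': array([ 3.141e+00, -1.000e-03,  2.810e-01]), 'wrist_force': array([-2.978,  0.039,  7.436]), 'moment': array([0.039, 0.831, 0.291]), 'finger_gap': 11.929997193215756}
```

Emit:
{"name": "arm_command", "arguments": {"deltas": [{"xyz":[0,0,0],"turn":[0,0,-0.05]},{"xyz":[0,0,0],"turn":[0,0,-0.03]}]}}

```text
clock: 10.82
eef_pos: [555.9, 14.8, 201.8]
eef_rot: [3.141, -0.001, 0.201]
wrist_force: [-3.0, -0.1, 7.3]
finger_gap: 11.9
```

```bash
python3 st.py
```

```text
{'clock': 10.825, 'joints': array([-0.039,  0.325,  1.523, -0.   ,  1.293,  1.331]), 'eef_pos': array([555.882,  14.753, 201.782]), 'eef_rot': array([ 3.141e+00, -1.000e-03,  2.010e-01]), 'wrist_force': array([-3.033, -0.124,  7.274]), 'moment': array([-0.028,  0.801,  0.218]), 'finger_gap': 11.872617904252449}
```

Still free, about 3.39 rad turned.

Emit:
{"name": "arm_command", "arguments": {"deltas": [{"xyz":[0,0,0],"turn":[0,0,-0.05]},{"xyz":[0,0,-0.0001],"turn":[0,0,-0.05]},{"xyz":[0,0,-0.0001],"turn":[0,0,-0.04]}]}}

```text
clock: 11.2
eef_pos: [555.9, 14.7, 201.6]
eef_rot: [3.141, -0.001, 0.061]
wrist_force: [-2.6, 1.0, 8.8]
finger_gap: 11.7
```

```bash
python3 st.py
```

```text
{'clock': 11.2, 'joints': array([-0.039,  0.325,  1.523, -0.   ,  1.293,  1.471]), 'eef_pos': array([555.885,  14.744, 201.627]), 'eef_rot': array([ 3.141e+00, -1.000e-03,  6.100e-02]), 'wrist_force': array([-2.591,  0.952,  8.755]), 'moment': array([0.009, 0.876, 0.318]), 'finger_gap': 11.7011931081295}
```

Emit:
{"name": "arm_command", "arguments": {"deltas": [{"xyz":[0,0,0.0001],"turn":[0,0,-0.04]}]}}

```text
clock: 11.32
eef_pos: [555.9, 14.8, 201.6]
eef_rot: [3.141, -0.001, 0.021]
wrist_force: [-1.7, -0.2, 6.2]
finger_gap: 11.9
```

```bash
python3 st.py
```

```text
{'clock': 11.325, 'joints': array([-0.039,  0.325,  1.523, -0.   ,  1.293,  1.511]), 'eef_pos': array([555.874,  14.76 , 201.638]), 'eef_rot': array([ 3.141e+00, -1.000e-03,  2.100e-02]), 'wrist_force': array([-1.705, -0.174,  6.204]), 'moment': array([0.03 , 0.746, 0.243]), 'finger_gap': 11.896634745891246}
```

Emit:
{"name": "arm_command", "arguments": {"deltas": [{"xyz":[0,0,0],"turn":[0,0,-0.04]}]}}

```text
clock: 11.45
eef_pos: [555.9, 14.8, 201.6]
eef_rot: [3.141, -0.001, -0.019]
wrist_force: [-1.7, 0.6, 6.0]
finger_gap: 11.6
```

```bash
python3 st.py
```

```text
{'clock': 11.45, 'joints': array([-0.039,  0.325,  1.523, -0.   ,  1.293,  1.551]), 'eef_pos': array([555.87 ,  14.769, 201.606]), 'eef_rot': array([ 3.141e+00, -1.000e-03, -1.900e-02]), 'wrist_force': array([-1.657,  0.612,  5.971]), 'moment': array([0.009, 0.785, 0.329]), 'finger_gap': 11.605337944059084}
```

```bash
cat > avg.py <<'E'
from cell import *
import numpy as np
L=[];F=[]
for i in range(5):
    s=read_state(); L.append(s["moment"][2]); F.append(s["wrist_force"]); camera("wrist")
s=read_state(); L.append(s["moment"][2])
print("clk",s["clock"],"mz mean",np.mean(L).round(3),np.round(L,3),"F",np.mean(F,0).round(1),"yaw",s["eef_rot"][2].round(3),"z",s["eef_pos"][2].round(2),"j6",s["joints"][5].round(3))
E
python3 avg.py
```

```text
clk 11.7 mz mean 0.221 [0.329 0.194 0.248 0.192 0.161 0.2  ] F [-1.9  0.7  6.4] yaw -0.018 z 201.59 j6 1.55
```

Emit:
{"name": "arm_command", "arguments": {"deltas": [{"xyz":[0,0,0],"turn":[0,0,-0.04]}]}}

```text
clock: 11.82
eef_pos: [555.9, 14.8, 201.6]
eef_rot: [3.141, -0.001, -0.059]
wrist_force: [-1.8, 0.9, 6.6]
finger_gap: 11.6
```

```bash
python3 avg.py
```

```text
clk 12.075 mz mean 0.194 [0.326 0.143 0.176 0.137 0.181 0.199] F [-2.   0.7  6.7] yaw -0.058 z 201.6 j6 1.59
```

Emit:
{"name": "arm_command", "arguments": {"deltas": [{"xyz":[0,0,0],"turn":[0,0,-0.05]},{"xyz":[0,0,-0.0001],"turn":[0,0,-0.05]},{"xyz":[0,0,0],"turn":[0,0,-0.02]},{"xyz":[0,0,0],"turn":[0,0,0]}]}}

```text
clock: 12.58
eef_pos: [555.9, 14.8, 201.5]
eef_rot: [3.141, -0.001, -0.178]
wrist_force: [-1.5, 0.8, 6.3]
finger_gap: 11.8
```

```bash
python3 avg.py
```

```text
clk 12.825 mz mean 0.264 [0.248 0.258 0.325 0.222 0.258 0.272] F [-1.8  0.5  6.5] yaw -0.178 z 201.51 j6 1.71
```

Emit:
{"name": "arm_command", "arguments": {"deltas": [{"xyz":[0,0,0],"turn":[0,0,-0.04]},{"xyz":[0,0,0],"turn":[0,0,0]}]}}

```text
clock: 13.08
eef_pos: [555.9, 14.7, 201.5]
eef_rot: [3.141, -0.001, -0.219]
wrist_force: [-2.1, 0.1, 6.8]
finger_gap: 11.5
```

```bash
python3 avg.py
```

```text
clk 13.325 mz mean 0.177 [0.138 0.197 0.22  0.196 0.133 0.18 ] F [-2.   0.5  6.1] yaw -0.218 z 201.46 j6 1.75
```

Emit:
{"name": "arm_command", "arguments": {"deltas": [{"xyz":[0,0,0],"turn":[0,0,-0.05]},{"xyz":[0,0,-0.0001],"turn":[0,0,-0.05]},{"xyz":[0,0,0],"turn":[0,0,0]}]}}

```text
clock: 13.7
eef_pos: [555.9, 14.7, 201.4]
eef_rot: [3.141, -0.001, -0.319]
wrist_force: [-0.2, 1.3, 7.3]
finger_gap: 11.8
```

```bash
python3 avg.py
```

```text
clk 13.95 mz mean 0.185 [0.121 0.181 0.197 0.187 0.198 0.225] F [-1.8  0.6  6.5] yaw -0.318 z 201.4 j6 1.85
```

Emit:
{"name": "arm_command", "arguments": {"deltas": [{"xyz":[0,0,0],"turn":[0,0,-0.04]},{"xyz":[0,0,0],"turn":[0,0,0]}]}}

```text
clock: 14.2
eef_pos: [555.8, 14.7, 201.3]
eef_rot: [3.141, -0.001, -0.359]
wrist_force: [-1.6, 0.2, 6.0]
finger_gap: 11.7
```

```bash
python3 avg.py
```

```text
clk 14.45 mz mean 0.197 [0.241 0.163 0.178 0.211 0.159 0.231] F [-2.   0.3  6.2] yaw -0.358 z 201.37 j6 1.89
```

Emit:
{"name": "arm_command", "arguments": {"deltas": [{"xyz":[0,0,0],"turn":[0,0,-0.05]},{"xyz":[0,0,-0.0001],"turn":[0,0,-0.05]},{"xyz":[0,0,0],"turn":[0,0,0]}]}}

```text
clock: 14.82
eef_pos: [555.8, 14.7, 201.3]
eef_rot: [3.141, -0.001, -0.459]
wrist_force: [-2.2, -0.0, 7.6]
finger_gap: 11.6
```

```bash
python3 avg.py
```

```text
clk 15.075 mz mean 0.179 [0.149 0.189 0.204 0.212 0.115 0.202] F [-2.3  0.5  7. ] yaw -0.458 z 201.31 j6 1.99
```

Emit:
{"name": "arm_command", "arguments": {"deltas": [{"xyz":[0,0,0],"turn":[0,0,-0.04]},{"xyz":[0,0,0],"turn":[0,0,0]}]}}

```text
clock: 15.32
eef_pos: [555.9, 14.7, 201.3]
eef_rot: [3.141, -0.001, -0.499]
wrist_force: [-1.6, -0.2, 6.3]
finger_gap: 11.5
```

```bash
python3 avg.py
```

```text
clk 15.575 mz mean 0.195 [0.211 0.194 0.238 0.139 0.2   0.188] F [-2.   0.1  6.2] yaw -0.498 z 201.29 j6 2.03
```

Emit:
{"name": "arm_command", "arguments": {"deltas": [{"xyz":[0,0,0],"turn":[0,0,-0.05]},{"xyz":[0,0,-0.0001],"turn":[0,0,-0.05]},{"xyz":[0,0,0],"turn":[0,0,0]}]}}

```text
clock: 15.95
eef_pos: [555.8, 14.7, 201.2]
eef_rot: [3.142, -0.001, -0.599]
wrist_force: [-2.0, 0.4, 7.1]
finger_gap: 11.9
```

```bash
python3 avg.py
```

```text
clk 16.2 mz mean 0.171 [0.159 0.166 0.202 0.154 0.135 0.208] F [-1.8  0.3  7. ] yaw -0.598 z 201.21 j6 2.13
```

Emit:
{"name": "arm_command", "arguments": {"deltas": [{"xyz":[0,0,0],"turn":[0,0,-0.04]},{"xyz":[0,0,0],"turn":[0,0,0]}]}}

```text
clock: 16.45
eef_pos: [555.8, 14.7, 201.2]
eef_rot: [3.142, -0.001, -0.639]
wrist_force: [-1.7, 0.7, 6.2]
finger_gap: 11.5
```

```bash
python3 avg.py; python3 shot.py v6 wrist
```

```text
clk 16.7 mz mean 0.209 [0.213 0.208 0.198 0.246 0.171 0.221] F [-1.8  0.2  6.2] yaw -0.638 z 201.19 j6 2.17
{'clock': 16.7, 'joints': array([-0.039,  0.326,  1.524, -0.   ,  1.292,  2.17 ]), 'eef_pos': array([555.853,  14.741, 201.19 ]), 'eef_rot': array([ 3.142e+00, -1.000e-03, -6.380e-01]), 'wrist_force': array([-2.339,  0.837,  6.864]), 'moment': array([0.076, 0.834, 0.221]), 'finger_gap': 11.801257224858622}
```

View pics/v6_wrist.png

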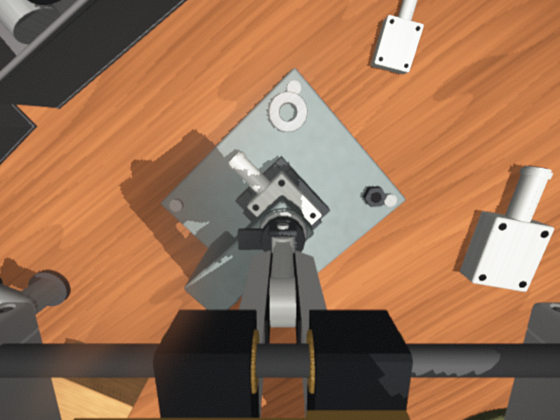

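Emit:
{"name": "arm_command", "arguments": {"deltas": [{"xyz":[0,0,-0.0001],"turn":[0,0,-0.05]},{"xyz":[0,0,0],"turn":[0,0,-0.04]},{"xyz":[0,0,0],"turn":[0,0,0]}]}}

```text
clock: 17.12
eef_pos: [555.8, 14.7, 200.9]
eef_rot: [3.141, -0.001, -0.728]
wrist_force: [-1.1, 0.6, 5.9]
finger_gap: 11.5
```

```bash
python3 avg.py
```

```text
clk 17.375 mz mean 0.337 [0.302 0.385 0.331 0.304 0.368 0.333] F [-1.7  0.3  5.5] yaw -0.727 z 200.93 j6 2.259
```

Emit:
{"name": "arm_command", "arguments": {"deltas": [{"xyz":[0,0,0],"turn":[0,0,-0.04]},{"xyz":[0,0,0],"turn":[0,0,0]}]}}

```text
clock: 17.62
eef_pos: [555.8, 14.8, 200.8]
eef_rot: [3.141, -0.0, -0.767]
wrist_force: [-0.2, -1.0, 5.7]
finger_gap: 11.8
```

```bash
python3 avg.py
```

```text
clk 17.875 mz mean 0.432 [0.411 0.43  0.441 0.425 0.417 0.468] F [-1.1 -0.7  5.1] yaw -0.767 z 200.78 j6 2.298
```

Bite found: torque is up from about 0.185 free to about 0.43 N m, i.e. 0.25 above free, which is mid-snug. The nose, and so the fold side, now points along (0.694, 0.720). I'll release, lift and then check.

Emit:
{"name": "arm_command", "arguments": {"deltas": [{"xyz":[0,0,0],"turn":[0,0,0]},{"xyz":[0,0,0],"turn":[0,0,0]},{"xyz":[0,0,0],"turn":[0,0,0]},{"xyz":[0,0,0.02],"turn":[0,0,0]},{"xyz":[0,0,0.04],"turn":[0,0,0]},{"xyz":[0,0,0.03],"turn":[0,0,0]},{"xyz":[0,0,0],"turn":[0,0,0]}], "gripper": 0.4}}

```text
clock: 18.75
eef_pos: [556.3, 15.0, 292.5]
eef_rot: [-3.139, -0.003, -0.768]
wrist_force: [-0.3, 0.4, -0.9]
finger_gap: 56.5
```

```bash
python3 shot.py v7 wrist
```

```text
{'clock': 18.75, 'joints': array([-0.039,  0.267,  1.388,  0.   ,  1.483,  2.3  ]), 'eef_pos': array([556.345,  14.986, 292.518]), 'eef_rot': array([-3.139e+00, -3.000e-03, -7.680e-01]), 'wrist_force': array([-0.28 ,  0.39 , -0.947]), 'moment': array([0.048, 0.194, 0.011]), 'finger_gap': 56.468465482587874}
```

View pics/v7_wrist.png

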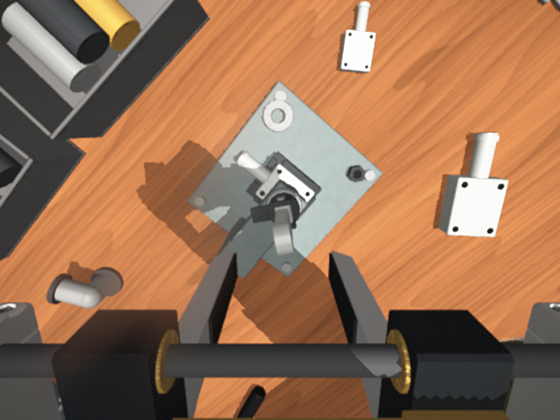

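Emit:
{"name": "arm_command", "arguments": {"deltas": [{"xyz":[-0.011,-0.0115,0],"turn":[0,0,0]},{"xyz":[-0.011,-0.0115,0],"turn":[0,0,0]},{"xyz":[0,0,0],"turn":[0,0,0]},{"xyz":[0,0,-0.02],"turn":[0,0,0]},{"xyz":[0,0,-0.024],"turn":[0,0,0]},{"xyz":[0,0,-0.02],"turn":[0,0,0]},{"xyz":[0,0,0],"turn":[0,0,0]}], "gripper": 1.0, "force": 20}}

```text
clock: 19.68
eef_pos: [533.3, -8.0, 225.4]
eef_rot: [3.14, 0.002, -0.768]
wrist_force: [0.1, 1.1, 0.4]
finger_gap: 0.4
```

```bash
python3 shot.py v8 wrist
```

```text
{'clock': 19.675, 'joints': array([-0.084,  0.257,  1.554,  0.   ,  1.333,  2.255]), 'eef_pos': array([533.26 ,  -7.971, 225.391]), 'eef_rot': array([ 3.14e+00,  2.00e-03, -7.68e-01]), 'wrist_force': array([0.066, 1.085, 0.418]), 'moment': array([ 0.069,  0.168, -0.04 ]), 'finger_gap': 0.4186886548425482}
```

View pics/v8_wrist.png

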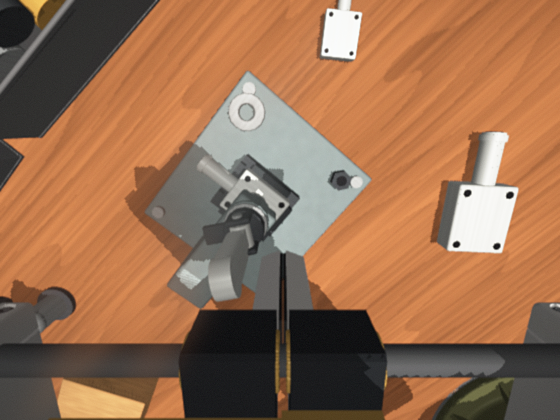

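```bash
python3 - <<'E'
import numpy as np
n=np.array([.694,.720]); r=59;th=np.linspace(0,np.pi/2,13)
u=r*np.sin(th)-6*np.cos(th);w=r*np.cos(th)+6*np.sin(th)
for i in range(12):
    du=u[i+1]-u[i];print((n*du).round(1),round(w[i+1]-w[i],1))
E
```

```text
[5.4 5.6] 0.3
[5.4 5.6] -0.7
[5.2 5.4] -1.7
[5.  5.2] -2.7
[4.8 4.9] -3.6
[4.4 4.6] -4.5
[3.9 4.1] -5.3
[3.4 3.6] -6.0
[2.9 3. ] -6.6
[2.2 2.3] -7.1
[1.6 1.6] -7.4
[0.9 0.9] -7.6
```

Emit:
{"name": "arm_command", "arguments": {"deltas": [{"xyz":[0.005,0.0052,0],"turn":[0,0,0]},{"xyz":[0.0043,0.0045,0],"turn":[0,0,0]},{"xyz":[0,0,0],"turn":[0,0,0]}]}}

```text
clock: 20.1
eef_pos: [543.4, 2.0, 226.9]
eef_rot: [-3.141, -0.001, -0.768]
wrist_force: [-0.3, 0.2, 0.3]
finger_gap: 0.4
```

Emit:
{"name": "arm_command", "arguments": {"deltas": [{"xyz":[0.0027,0.0028,0.0],"turn":[0,0,0]},{"xyz":[0.0027,0.0028,0.0],"turn":[0,0,0]},{"xyz":[0.0027,0.0028,0],"turn":[0,0,0]},{"xyz":[0.0027,0.0028,-0.0005],"turn":[0,0,0]}]}}

```text
clock: 20.6
eef_pos: [553.9, 13.1, 225.8]
eef_rot: [3.141, 0.001, -0.768]
wrist_force: [-4.7, -1.2, 0.9]
finger_gap: 0.5
```

```bash
python3 shot.py v9 wrist
```

```text
{'clock': 20.6, 'joints': array([-0.042,  0.302,  1.496,  0.   ,  1.344,  2.297]), 'eef_pos': array([553.873,  13.108, 225.822]), 'eef_rot': array([ 3.141e+00,  1.000e-03, -7.680e-01]), 'wrist_force': array([-4.747, -1.153,  0.892]), 'moment': array([-0.155,  1.014,  0.055]), 'finger_gap': 0.4710565237103238}
```

View pics/v9_wrist.png

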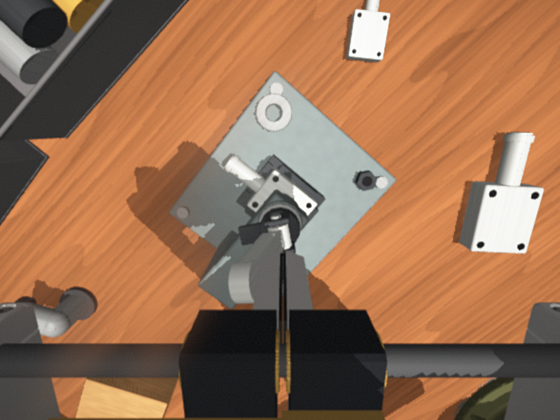

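Emit:
{"name": "arm_command", "arguments": {"deltas": [{"xyz":[0.0052,0.0054,-0.0017],"turn":[0,0,0]},{"xyz":[0.005,0.0052,-0.0027],"turn":[0,0,0]},{"xyz":[0.0048,0.0049,-0.0036],"turn":[0,0,0]},{"xyz":[0.0044,0.0046,-0.0045],"turn":[0,0,0]}]}}

```text
clock: 21.15
eef_pos: [573.6, 33.4, 213.4]
eef_rot: [-3.141, -0.0, -0.768]
wrist_force: [-5.4, 0.1, 3.8]
finger_gap: 0.4
```

```bash
python3 shot.py v10 wrist
```

```text
{'clock': 21.15, 'joints': array([-0.006,  0.357,  1.453,  0.   ,  1.332,  2.333]), 'eef_pos': array([573.646,  33.424, 213.439]), 'eef_rot': array([-3.141, -0.   , -0.768]), 'wrist_force': array([-5.391,  0.097,  3.803]), 'moment': array([0.097, 0.998, 0.028]), 'finger_gap': 0.4370806300765095}
```

View pics/v10_wrist.png

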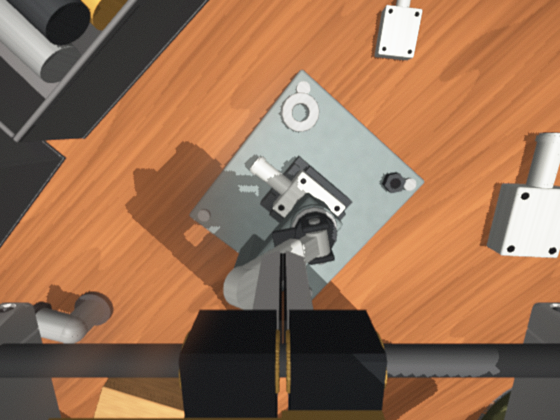

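Emit:
{"name": "arm_command", "arguments": {"deltas": [{"xyz":[-0.0006,0.0006,0],"turn":[0,0,0]},{"xyz":[0,0,0],"turn":[0,0,0]}]}}

```text
clock: 21.45
eef_pos: [572.7, 33.6, 213.5]
eef_rot: [-3.141, -0.0, -0.768]
wrist_force: [0.0, -0.9, 0.8]
finger_gap: 0.5
```

```bash
python3 st.py
```

```text
{'clock': 21.45, 'joints': array([-0.005,  0.355,  1.455,  0.   ,  1.331,  2.334]), 'eef_pos': array([572.75 ,  33.556, 213.511]), 'eef_rot': array([-3.141, -0.   , -0.768]), 'wrist_force': array([ 0.042, -0.926,  0.761]), 'moment': array([0.1  , 0.183, 0.018]), 'finger_gap': 0.5256485285506476}
```

Emit:
{"name": "arm_command", "arguments": {"deltas": [{"xyz":[0.002,0.0021,-0.0026],"turn":[0,0,0]},{"xyz":[0.002,0.0021,-0.0027],"turn":[0,0,0]},{"xyz":[0.0017,0.0018,-0.003],"turn":[0,0,0]},{"xyz":[0.0017,0.0018,-0.003],"turn":[0,0,0]},{"xyz":[0.0014,0.0015,-0.0033],"turn":[0,0,0]},{"xyz":[0.0014,0.0015,-0.0033],"turn":[0,0,0]}]}}

```text
clock: 22.2
eef_pos: [582.9, 44.8, 195.9]
eef_rot: [-3.141, 0.0, -0.768]
wrist_force: [-5.0, 1.5, 5.9]
finger_gap: 0.6
```

```bash
python3 st.py
```

```text
{'clock': 22.2, 'joints': array([1.400e-02, 3.930e-01, 1.445e+00, 1.000e-03, 1.304e+00, 2.353e+00]), 'eef_pos': array([582.856,  44.786, 195.855]), 'eef_rot': array([-3.141,  0.   , -0.768]), 'wrist_force': array([-4.972,  1.541,  5.873]), 'moment': array([0.365, 0.996, 0.068]), 'finger_gap': 0.6426942475308083}
```

Emit:
{"name": "arm_command", "arguments": {"deltas": [{"xyz":[0.0011,0.0011,-0.0036],"turn":[0,0,0]},{"xyz":[0.0011,0.0011,-0.0035],"turn":[0,0,0]},{"xyz":[0.0008,0.0008,-0.0037],"turn":[0,0,0]},{"xyz":[0.0007,0.0007,-0.0037],"turn":[0,0,0]}]}}

```text
clock: 22.7
eef_pos: [586.5, 48.5, 181.3]
eef_rot: [-3.141, 0.001, -0.768]
wrist_force: [-4.0, 1.6, 5.7]
finger_gap: 0.5
```

```bash
python3 shot.py v11 wrist
```

```text
{'clock': 22.7, 'joints': array([2.000e-02, 4.140e-01, 1.450e+00, 1.000e-03, 1.278e+00, 2.359e+00]), 'eef_pos': array([586.465,  48.528, 181.287]), 'eef_rot': array([-3.141e+00,  1.000e-03, -7.680e-01]), 'wrist_force': array([-4.014,  1.611,  5.707]), 'moment': array([ 0.417,  1.068, -0.011]), 'finger_gap': 0.538872869454009}
```

View pics/v11_wrist.png

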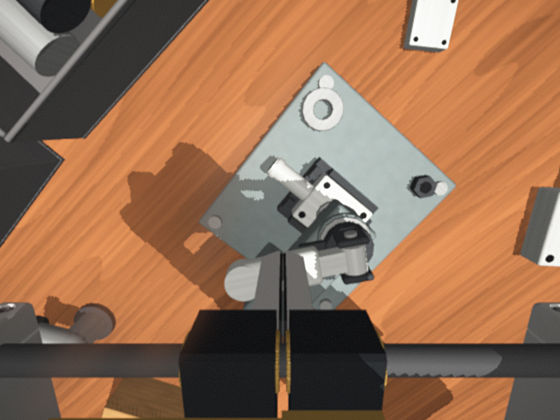

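```bash
python3 - <<'E'
import pickle,cv2,numpy as np
o=[]
for n,(x,y) in dict(v6=(210,170),v7=(210,150),v10=(230,170),v11=(230,190)).items():
    d=pickle.load(open(n+".pkl","rb"))
    o.append(cv2.resize(d["wrist"]["color"][y:y+100,x:x+133,::-1],(400,300),interpolation=cv2.INTER_CUBIC))
cv2.imwrite("pics/cmp.png",np.vstack([np.hstack(o[:2]),np.hstack(o[2:])]))
E
```

```text
(no output)
```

View pics/cmp.png

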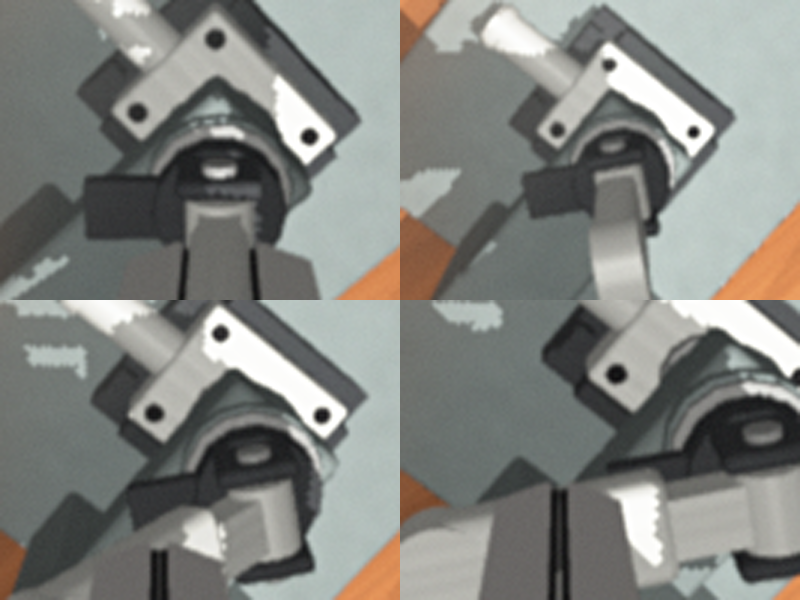

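```bash
python3 - <<'E'
import pickle,cv2,numpy as np
o=[]
for n,(x,y) in dict(v4=(230,215),v5=(230,215),v6=(230,220),v7=(240,185)).items():
    d=pickle.load(open(n+".pkl","rb"))
    o.append(cv2.resize(d["wrist"]["color"][y:y+45,x:x+60,::-1],(400,300),interpolation=cv2.INTER_CUBIC))
cv2.imwrite("pics/cmp2.png",np.vstack([np.hstack(o[:2]),np.hstack(o[2:])]))
E
```

```text
(no output)
```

View pics/cmp2.png

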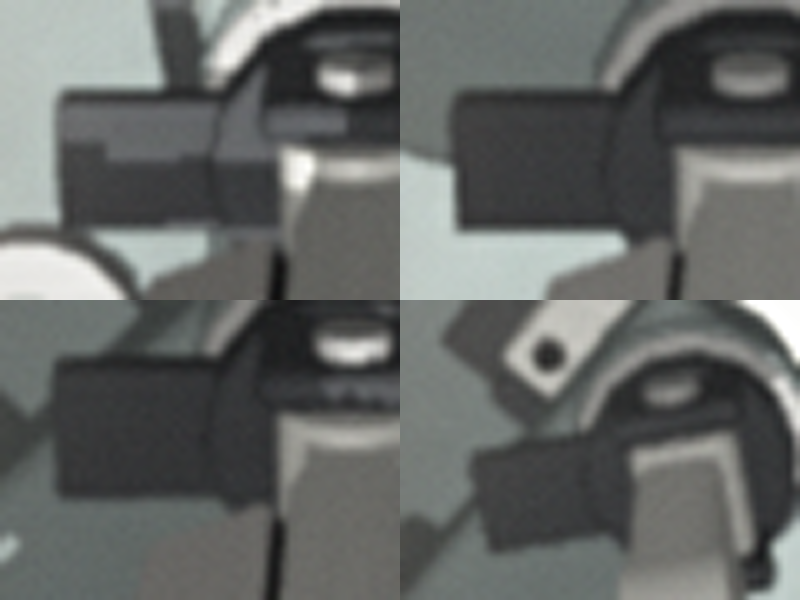

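After release the bolt sits about 10° counter-clockwise of where I held it, judging by the nose tilt in v7 against v6. That puts it back at about the bite point, so it is no longer surely snug. I'll not finish the fold on it. Next I lift off, check, bring the lever upright again and re-tighten.

Emit:
{"name": "arm_command", "arguments": {"deltas": [{"xyz":[0,0,0.03],"turn":[0,0,0]},{"xyz":[0,0,0.03],"turn":[0,0,0.17]},{"xyz":[0,0.002,0.005],"turn":[0,0,0.17]},{"xyz":[0.001,0.002,0],"turn":[0,0,0.17]},{"xyz":[0.001,0.002,0],"turn":[0,0,0.17]},{"xyz":[0.001,0.002,0],"turn":[0,0,0.17]},{"xyz":[0,0.002,0],"turn":[0,0,0.17]},{"xyz":[0,0.002,0],"turn":[0,0,0.17]},{"xyz":[0,0.001,0],"turn":[0,0,0.17]},{"xyz":[0,0,0],"turn":[0,0,0.17]},{"xyz":[0,0,0],"turn":[0,0,0.17]},{"xyz":[0,0,0],"turn":[0,0,0]}], "gripper": 0.4}}

```text
clock: 24.25
eef_pos: [589.7, 61.1, 245.9]
eef_rot: [-3.142, -0.0, 0.931]
wrist_force: [0.3, -0.7, 0.4]
finger_gap: 56.5
```

```bash
python3 shot.py v12 wrist
```

```text
{'clock': 24.25, 'joints': array([0.042, 0.377, 1.351, 0.   , 1.414, 0.682]), 'eef_pos': array([589.654,  61.14 , 245.904]), 'eef_rot': array([-3.142, -0.   ,  0.931]), 'wrist_force': array([ 0.315, -0.676,  0.36 ]), 'moment': array([-0.104,  0.121,  0.033]), 'finger_gap': 56.45723084704003}
```

View pics/v12_wrist.png

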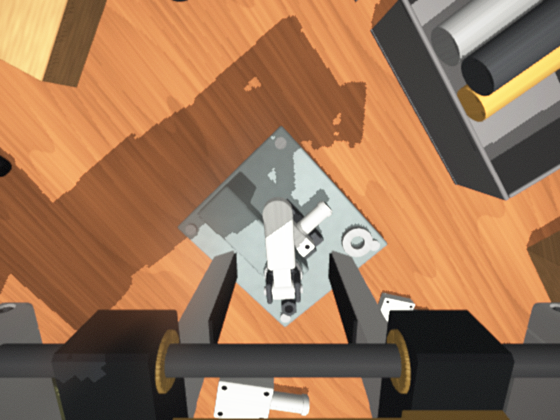

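```bash
python3 - <<'E'
import pickle,cv2,numpy as np
from h import *
d=pickle.load(open("v12.pkl","rb"));c=d["wrist"];e,r=d["state"]["eef_pos"],d["state"]["eef_rot"]
for z in (160,168,176,184):
    p=atz(c,(278,203),z,e,r); v=p[:2]-[555.85,14.75]; th=np.arccos((z-155.5)/84); print(z,p.round(1),"u",np.linalg.norm(v).round(1),"pred",(84*np.sin(th)).round(1),"psi",np.arctan2(v[1],v[0]).round(3))
im=c["color"][185:325,210:360,::-1]
cv2.imwrite("pics/v12c.png",cv2.resize(im,None,fx=4,fy=4,interpolation=cv2.INTER_CUBIC))
E
```

```text
160 [599.3  80.2 160. ] u 78.5 pred 83.9 psi 0.984
168 [600.5  81.6 168. ] u 80.4 pred 83.1 psi 0.982
176 [601.8  83.1 176. ] u 82.3 pred 81.5 psi 0.979
184 [603.   84.5 184. ] u 84.2 pred 79.0 psi 0.976
```

View pics/v12c.png

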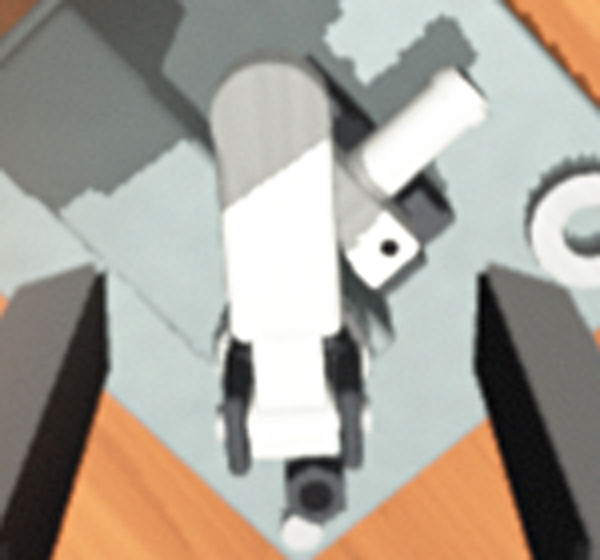

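Emit:
{"name": "arm_command", "arguments": {"deltas": [{"xyz":[0.0013,0.0059,-0.02],"turn":[0,0,0.048]},{"xyz":[0,0,-0.03],"turn":[0,0,0]},{"xyz":[0,0,-0.028],"turn":[0,0,0]},{"xyz":[0,0,0],"turn":[0,0,0]}]}}

```text
clock: 24.8
eef_pos: [590.1, 67.0, 166.4]
eef_rot: [-3.139, 0.002, 0.977]
wrist_force: [-0.1, 0.0, 0.1]
finger_gap: 56.3
```

Emit:
{"name": "arm_command", "arguments": {"deltas": [{"xyz":[0,0,0],"turn":[0,0,0]},{"xyz":[0,0,0],"turn":[0,0,0]},{"xyz":[0,0,0],"turn":[0,0,0]},{"xyz":[0,0,0],"turn":[0,0,0]},{"xyz":[0,0,0],"turn":[0,0,0]}], "gripper": 1.0, "force": 12}}

```text
clock: 25.42
eef_pos: [590.8, 67.3, 168.6]
eef_rot: [-3.141, -0.0, 0.98]
wrist_force: [-3.7, 3.6, 5.3]
finger_gap: 23.9
```

```bash
python3 shot.py v13 wrist
python3 - <<'E'
import numpy as np
n=np.array([np.cos(.979),np.sin(.979)]); r=66;th=np.linspace(1.29,0.0,13)
u=r*np.sin(th);w=r*np.cos(th)
for i in range(12):
    du=u[i+1]-u[i];print((n*du).round(1),round(w[i+1]-w[i],1))
E
```

```text
{'clock': 25.425, 'joints': array([5.200e-02, 4.390e-01, 1.445e+00, 1.000e-03, 1.257e+00, 6.420e-01]), 'eef_pos': array([590.779,  67.338, 168.596]), 'eef_rot': array([-3.141, -0.   ,  0.98 ]), 'wrist_force': array([-3.666,  3.618,  5.295]), 'moment': array([ 0.596,  0.84 , -0.002]), 'finger_gap': 23.939914016013358}
[-1.3 -1.9] 6.7
[-1.7 -2.5] 6.4
[-2.1 -3.1] 6.0
[-2.4 -3.6] 5.6
[-2.7 -4.1] 5.1
[-3.  -4.5] 4.6
[-3.3 -4.9] 4.0
[-3.5 -5.2] 3.3
[-3.7 -5.5] 2.6
[-3.8 -5.7] 1.9
[-3.9 -5.8] 1.1
[-4.  -5.9] 0.4
```

View pics/v13_wrist.png

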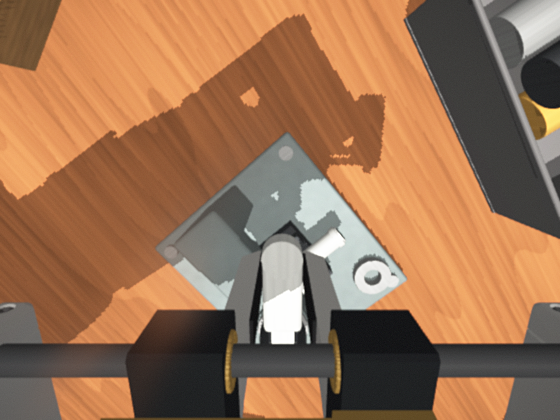

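The lever is held across its width, with a gap of 23.9. I'll swing it back upright.

Emit:
{"name": "arm_command", "arguments": {"deltas": [{"xyz":[-0.0013,-0.0019,0.0067],"turn":[0,0,0]},{"xyz":[-0.0017,-0.0025,0.0064],"turn":[0,0,0]},{"xyz":[-0.0021,-0.0031,0.006],"turn":[0,0,0]},{"xyz":[-0.0024,-0.0036,0.0056],"turn":[0,0,0]},{"xyz":[-0.0027,-0.0041,0.0051],"turn":[0,0,0]},{"xyz":[-0.003,-0.0045,0.0046],"turn":[0,0,0]}], "force": 20}}

```text
clock: 26.22
eef_pos: [577.9, 48.1, 202.6]
eef_rot: [-3.141, -0.002, 0.98]
wrist_force: [1.3, 8.7, -1.0]
finger_gap: 23.3
```

```bash
python3 st.py
```

```text
{'clock': 26.225, 'joints': array([0.019, 0.377, 1.451, 0.002, 1.313, 0.609]), 'eef_pos': array([577.872,  48.146, 202.641]), 'eef_rot': array([-3.141e+00, -2.000e-03,  9.800e-01]), 'wrist_force': array([ 1.323,  8.747, -1.031]), 'moment': array([ 1.67 , -0.309,  0.055]), 'finger_gap': 23.340137956746748}
```

Emit:
{"name": "arm_command", "arguments": {"deltas": [{"xyz":[-0.0033,-0.0049,0.004],"turn":[0,0,0]},{"xyz":[-0.0035,-0.0052,0.0033],"turn":[0,0,0]},{"xyz":[-0.0037,-0.0055,0.0026],"turn":[0,0,0]},{"xyz":[-0.0038,-0.0057,0.0019],"turn":[0,0,0]},{"xyz":[-0.0039,-0.0058,0.0011],"turn":[0,0,0]},{"xyz":[-0.0035,-0.0052,0.0004],"turn":[0,0,0]},{"xyz":[0,0,0],"turn":[0,0,0]}]}}

```text
clock: 27.1
eef_pos: [556.7, 15.5, 217.9]
eef_rot: [3.139, -0.003, 0.98]
wrist_force: [-1.7, 6.9, 14.8]
finger_gap: 22.2
```

```bash
python3 shot.py v14 wrist
```

```text
{'clock': 27.1, 'joints': array([-3.900e-02,  3.120e-01,  1.502e+00,  1.000e-03,  1.324e+00,
        5.520e-01]), 'eef_pos': array([556.745,  15.499, 217.929]), 'eef_rot': array([ 3.139e+00, -3.000e-03,  9.800e-01]), 'wrist_force': array([-1.678,  6.938, 14.803]), 'moment': array([1.35 , 0.419, 0.047]), 'finger_gap': 22.22209512035161}
```

View pics/v14_wrist.png

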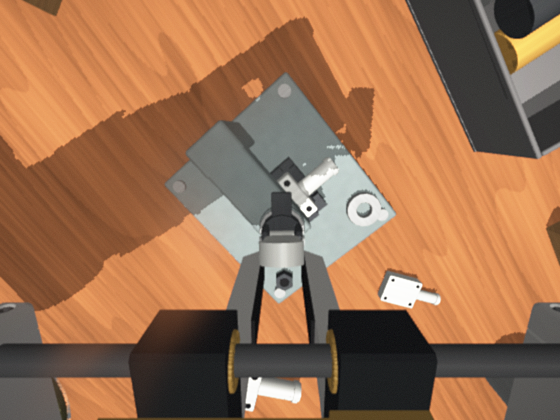

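Emit:
{"name": "arm_command", "arguments": {"deltas": [{"xyz":[-0.0007,-0.0003,0],"turn":[0,0,0]},{"xyz":[0,0,0],"turn":[0,0,0]},{"xyz":[0,0,-0.006],"turn":[0,0,0]},{"xyz":[0,0,-0.006],"turn":[0,0,0]},{"xyz":[0,0,0],"turn":[0,0,0]}], "gripper": 0.55}}

```text
clock: 27.78
eef_pos: [555.0, 14.6, 203.0]
eef_rot: [-3.141, 0.001, 0.98]
wrist_force: [-0.1, -0.1, 0.4]
finger_gap: 42.3
```

```bash
python3 shot.py v15 wrist
```

```text
{'clock': 27.775, 'joints': array([-0.04 ,  0.323,  1.522, -0.   ,  1.297,  0.552]), 'eef_pos': array([555.016,  14.628, 203.021]), 'eef_rot': array([-3.141e+00,  1.000e-03,  9.800e-01]), 'wrist_force': array([-0.081, -0.094,  0.449]), 'moment': array([-0.082,  0.082, -0.016]), 'finger_gap': 42.313783279077185}
```

Emit:
{"name": "arm_command", "arguments": {"deltas": [{"xyz":[0,0,0],"turn":[0,0,0]},{"xyz":[0,0,0],"turn":[0,0,0]},{"xyz":[0,0,0],"turn":[0,0,0]},{"xyz":[0,0,0],"turn":[0,0,0]}], "gripper": 1.0, "force": 55}}

```text
clock: 28.32
eef_pos: [555.4, 14.7, 204.0]
eef_rot: [3.141, -0.0, 0.98]
wrist_force: [0.9, -0.6, 1.3]
finger_gap: 22.3
```

```bash
python3 avg.py; python3 st.py
```

```text
clk 28.575 mz mean 0.003 [ 0.014 -0.017  0.004  0.011  0.005  0.001] F [ 0.6 -0.3  1. ] yaw 0.98 z 203.98 j6 0.552
{'clock': 28.575, 'joints': array([-0.04 ,  0.322,  1.521, -0.   ,  1.298,  0.552]), 'eef_pos': array([555.351,  14.664, 203.976]), 'eef_rot': array([ 3.141, -0.   ,  0.98 ]), 'wrist_force': array([1.454, 0.804, 1.577]), 'moment': array([-0.142, -0.101,  0.001]), 'finger_gap': 22.371231227399388}
```

View pics/v15_wrist.png

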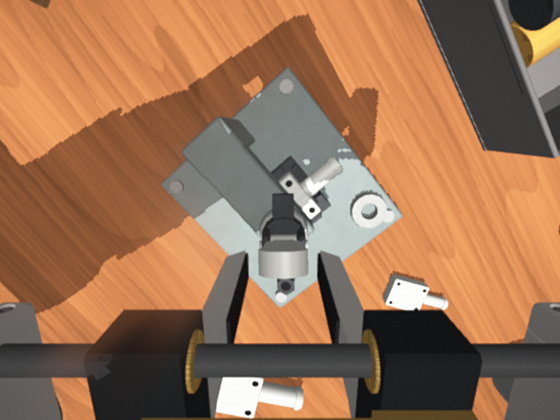

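Good grip with no side load. Now I'll tighten gently.

Emit:
{"name": "arm_command", "arguments": {"deltas": [{"xyz":[0,0,0],"turn":[0,0,-0.03]},{"xyz":[0,0,-0.0001],"turn":[0,0,-0.03]},{"xyz":[0,0,0],"turn":[0,0,0]}]}}

```text
clock: 28.95
eef_pos: [555.2, 14.7, 203.8]
eef_rot: [-3.142, -0.0, 0.919]
wrist_force: [-0.2, 0.1, 2.2]
finger_gap: 22.4
```

```bash
python3 avg.py
```

```text
clk 29.2 mz mean 0.255 [0.233 0.258 0.231 0.305 0.209 0.295] F [-0.1  0.3  2.6] yaw 0.92 z 203.82 j6 0.611
```

Emit:
{"name": "arm_command", "arguments": {"deltas": [{"xyz":[0,0,0],"turn":[0,0,-0.03]},{"xyz":[0,0,0],"turn":[0,0,0]}]}}

```text
clock: 29.45
eef_pos: [555.2, 14.7, 203.8]
eef_rot: [-3.142, -0.0, 0.889]
wrist_force: [-0.6, 0.7, 3.2]
finger_gap: 22.3
```

```bash
python3 avg.py
```

```text
clk 29.7 mz mean 0.313 [0.304 0.342 0.291 0.348 0.277 0.318] F [-0.2  0.7  2.5] yaw 0.89 z 203.71 j6 0.641
```

Emit:
{"name": "arm_command", "arguments": {"deltas": [{"xyz":[0,0,0],"turn":[0,0,-0.035]},{"xyz":[0,0,0],"turn":[0,0,0]}]}}

```text
clock: 29.95
eef_pos: [555.2, 14.7, 203.7]
eef_rot: [-3.141, 0.0, 0.854]
wrist_force: [0.1, 1.3, 2.2]
finger_gap: 22.4
```

```bash
python3 avg.py
```

```text
clk 30.2 mz mean 0.339 [0.343 0.353 0.315 0.346 0.334 0.344] F [-0.3  1.4  1.6] yaw 0.855 z 203.68 j6 0.676
```

Emit:
{"name": "arm_command", "arguments": {"deltas": [{"xyz":[0,0,0],"turn":[0,0,-0.025]},{"xyz":[0,0,0],"turn":[0,0,0]}]}}

```text
clock: 30.45
eef_pos: [555.2, 14.7, 203.6]
eef_rot: [-3.141, 0.0, 0.829]
wrist_force: [-1.1, 0.4, 0.9]
finger_gap: 22.3
```

```bash
python3 avg.py
```

```text
clk 30.7 mz mean 0.418 [0.378 0.456 0.449 0.405 0.43  0.391] F [-0.9  0.9  0.6] yaw 0.83 z 203.66 j6 0.701
```

Emit:
{"name": "arm_command", "arguments": {"deltas": [{"xyz":[0,0,0],"turn":[0,0,0.01]},{"xyz":[0,0,0],"turn":[0,0,0]}]}}

```text
clock: 30.95
eef_pos: [555.2, 14.7, 203.7]
eef_rot: [-3.141, 0.0, 0.84]
wrist_force: [0.1, 1.4, -1.3]
finger_gap: 22.2
```

```bash
python3 avg.py
```

```text
clk 31.2 mz mean 0.379 [0.34  0.37  0.389 0.407 0.362 0.407] F [-0.3  1.3 -0.5] yaw 0.84 z 203.69 j6 0.692
```

Emit:
{"name": "arm_command", "arguments": {"deltas": [{"xyz":[0,0,0],"turn":[0,0,0.015]},{"xyz":[0,0,0],"turn":[0,0,0]}]}}

```text
clock: 31.45
eef_pos: [555.3, 14.7, 203.7]
eef_rot: [-3.142, 0.0, 0.855]
wrist_force: [-0.5, 1.0, 0.6]
finger_gap: 22.3
```

```bash
python3 avg.py
```

```text
clk 31.7 mz mean 0.341 [0.27  0.364 0.352 0.369 0.348 0.341] F [-0.4  0.9 -0.1] yaw 0.855 z 203.73 j6 0.677
```

Emit:
{"name": "arm_command", "arguments": {"deltas": [{"xyz":[0,0,0],"turn":[0,0,0.015]},{"xyz":[0,0,0],"turn":[0,0,0]}]}}

```text
clock: 31.95
eef_pos: [555.3, 14.7, 203.8]
eef_rot: [3.142, -0.0, 0.87]
wrist_force: [-0.8, 1.3, -1.0]
finger_gap: 22.2
```

```bash
python3 avg.py
```

```text
clk 32.2 mz mean 0.28 [0.307 0.3   0.225 0.285 0.259 0.307] F [-0.5  0.9 -0.7] yaw 0.87 z 203.74 j6 0.662
```

Emit:
{"name": "arm_command", "arguments": {"deltas": [{"xyz":[0,0,0],"turn":[0,0,0.02]},{"xyz":[0,0,0],"turn":[0,0,0.015]},{"xyz":[0,0,0],"turn":[0,0,0]}]}}

```text
clock: 32.58
eef_pos: [555.3, 14.7, 203.8]
eef_rot: [3.141, -0.0, 0.905]
wrist_force: [0.1, -0.0, -0.2]
finger_gap: 22.3
```

```bash
python3 avg.py
```

```text
clk 32.825 mz mean 0.183 [0.167 0.212 0.202 0.179 0.18  0.158] F [-0.  -0.1 -0.2] yaw 0.905 z 203.8 j6 0.627
```

Emit:
{"name": "arm_command", "arguments": {"deltas": [{"xyz":[0,0,0],"turn":[0,0,0.02]},{"xyz":[0,0,0],"turn":[0,0,0.01]},{"xyz":[0,0,0],"turn":[0,0,0]}]}}

```text
clock: 33.2
eef_pos: [555.3, 14.7, 203.9]
eef_rot: [3.141, -0.0, 0.935]
wrist_force: [0.1, -0.0, 1.1]
finger_gap: 22.2
```

```bash
python3 avg.py; python3 shot.py v16 wrist
```

```text
clk 33.45 mz mean 0.135 [0.122 0.086 0.136 0.164 0.185 0.117] F [ 0.6 -0.4  1.8] yaw 0.935 z 203.82 j6 0.597
{'clock': 33.45, 'joints': array([-0.039,  0.322,  1.522, -0.   ,  1.297,  0.597]), 'eef_pos': array([555.295,  14.684, 203.818]), 'eef_rot': array([ 3.141, -0.   ,  0.935]), 'wrist_force': array([-0.043,  0.189,  1.845]), 'moment': array([-0.08 , -0.012,  0.117]), 'finger_gap': 22.136835452347178}
```

```bash
python3 - <<'E'
import pickle,cv2,numpy as np
o=[]
for n in("v15","v16"):
    d=pickle.load(open(n+".pkl","rb"))
    o.append(cv2.resize(d["wrist"]["color"][180:280,250:320,::-1],(400,571),interpolation=cv2.INTER_CUBIC))
cv2.imwrite("pics/cmp3.png",np.hstack(o))
E
```

```text
(no output)
```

View pics/cmp3.png

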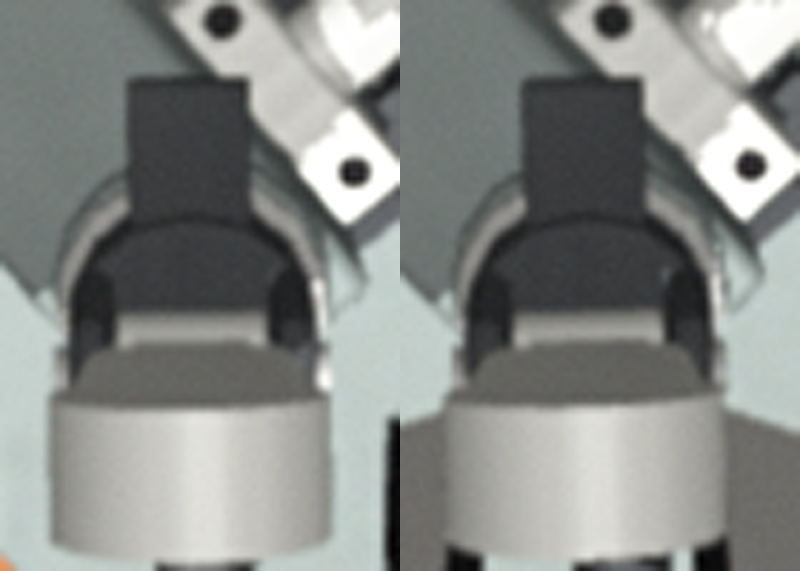

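Loading and unloading follow the same elastic line: torque is zero at ψ≈0.98, about 0.42 N m at 0.83 and 0.43 at 0.80. So the earlier turn-back on release was only elastic take-up, and the bolt had kept its setting of about +0.25 above free. I'll unwind to zero torque, release and fold.

Emit:
{"name": "arm_command", "arguments": {"deltas": [{"xyz":[0,0,0],"turn":[0,0,0.02]},{"xyz":[0,0,0],"turn":[0,0,0.02]},{"xyz":[0,0,0],"turn":[0,0,0]}]}}

```text
clock: 33.88
eef_pos: [555.4, 14.6, 203.9]
eef_rot: [3.141, -0.0, 0.975]
wrist_force: [0.9, -0.0, 4.3]
finger_gap: 22.1
```

```bash
python3 avg.py
```

```text
clk 34.125 mz mean 0.038 [0.002 0.03  0.046 0.109 0.024 0.015] F [ 1.  -0.3  4.4] yaw 0.975 z 203.86 j6 0.557
```

Emit:
{"name": "arm_command", "arguments": {"deltas": [{"xyz":[0,0,0],"turn":[0,0,0]},{"xyz":[0,0,0],"turn":[0,0,0]},{"xyz":[0,0,0],"turn":[0,0,0]},{"xyz":[0,0,0.03],"turn":[0,0,0]},{"xyz":[0,0,0.04],"turn":[0,0,0]},{"xyz":[0,0,0.02],"turn":[0,0,0]},{"xyz":[0,0,0],"turn":[0,0,0]}], "gripper": 0.45}}

```text
clock: 35.0
eef_pos: [555.5, 14.7, 294.7]
eef_rot: [3.14, -0.001, 0.975]
wrist_force: [0.4, 0.8, -1.7]
finger_gap: 51.7
```

```bash
python3 shot.py v17 wrist
python3 - <<'E'
import pickle,cv2,numpy as np
d=pickle.load(open("v17.pkl","rb"))
cv2.imwrite("pics/v17c.png",cv2.resize(d["wrist"]["color"][130:280,210:360,::-1],None,fx=4,fy=4,interpolation=cv2.INTER_CUBIC))
E
```

```text
{'clock': 35.0, 'joints': array([-0.039,  0.265,  1.385,  0.   ,  1.489,  0.557]), 'eef_pos': array([555.547,  14.718, 294.71 ]), 'eef_rot': array([ 3.14e+00, -1.00e-03,  9.75e-01]), 'wrist_force': array([ 0.357,  0.811, -1.674]), 'moment': array([-0.056,  0.1  ,  0.017]), 'finger_gap': 51.7477672142672}
```

View pics/v17c.png

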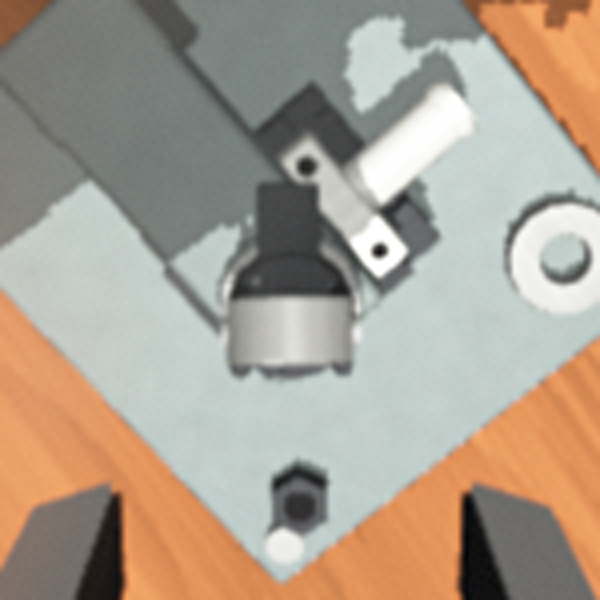

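Nose at (288,215) in the crop points exactly along the tool's x (ψ≈0.975), and nothing moved on release. Next I fold along n=(0.560, 0.829).

Emit:
{"name": "arm_command", "arguments": {"deltas": [{"xyz":[-0.0073,-0.0108,0],"turn":[0,0,0]},{"xyz":[-0.0073,-0.0108,0],"turn":[0,0,0]},{"xyz":[0,0,0],"turn":[0,0,0]},{"xyz":[0,0,-0.024],"turn":[0,0,0]},{"xyz":[0,0,-0.024],"turn":[0,0,0]},{"xyz":[0,0,-0.02],"turn":[0,0,0]},{"xyz":[0,0,0],"turn":[0,0,0]},{"xyz":[0.0034,0.005,0],"turn":[0,0,0]},{"xyz":[0.0028,0.0041,0],"turn":[0,0,0]},{"xyz":[0,0,0],"turn":[0,0,0]}], "gripper": 1.0, "force": 20}}

```text
clock: 36.3
eef_pos: [547.2, 2.6, 226.2]
eef_rot: [3.141, -0.0, 0.975]
wrist_force: [0.6, -0.4, 0.1]
finger_gap: 0.5
```

```bash
python3 st.py; python3 - <<'E'
import numpy as np
n=np.array([np.cos(.977),np.sin(.977)]); r=60;th=np.linspace(0,np.pi/2,17)
u=r*np.sin(th)-6*np.cos(th);w=r*np.cos(th)+6*np.sin(th)
for i in range(16):
    du=u[i+1]-u[i];print((n*du).round(1),round(w[i+1]-w[i],1))
E
```

```text
{'clock': 36.3, 'joints': array([-0.062,  0.286,  1.516,  0.   ,  1.339,  0.533]), 'eef_pos': array([547.184,   2.589, 226.19 ]), 'eef_rot': array([ 3.141, -0.   ,  0.975]), 'wrist_force': array([ 0.591, -0.406,  0.09 ]), 'moment': array([-0.075,  0.06 ,  0.067]), 'finger_gap': 0.5116761076784468}
[3.3 4.9] 0.3
[3.3 4.9] -0.3
[3.3 4.9] -0.9
[3.2 4.8] -1.4
[3.1 4.6] -2.0
[3.  4.4] -2.5
[2.8 4.2] -3.0
[2.7 3.9] -3.5
[2.5 3.6] -4.0
[2.2 3.3] -4.4
[2.  2.9] -4.7
[1.7 2.5] -5.1
[1.4 2.1] -5.3
[1.1 1.7] -5.6
[0.8 1.2] -5.7
[0.5 0.7] -5.9
```

Emit:
{"name": "arm_command", "arguments": {"deltas": [{"xyz":[0.0033,0.0049,0],"turn":[0,0,0]},{"xyz":[0.0033,0.0049,0],"turn":[0,0,0]},{"xyz":[0.0033,0.0049,-0.0009],"turn":[0,0,0]},{"xyz":[0.0032,0.0048,-0.0014],"turn":[0,0,0]},{"xyz":[0.0031,0.0046,-0.002],"turn":[0,0,0]},{"xyz":[0.003,0.0044,-0.0025],"turn":[0,0,0]},{"xyz":[0.0028,0.0042,-0.003],"turn":[0,0,0]},{"xyz":[0.0027,0.0039,-0.0035],"turn":[0,0,0]}]}}

```text
clock: 37.3
eef_pos: [571.5, 39.0, 212.0]
eef_rot: [-3.141, 0.001, 0.975]
wrist_force: [-4.1, -4.4, -0.0]
finger_gap: 0.5
```

```bash
python3 st.py
```

```text
{'clock': 37.3, 'joints': array([ 0.004,  0.355,  1.459, -0.   ,  1.329,  0.6  ]), 'eef_pos': array([571.546,  38.994, 212.012]), 'eef_rot': array([-3.141e+00,  1.000e-03,  9.750e-01]), 'wrist_force': array([-4.106, -4.355, -0.03 ]), 'moment': array([-0.798,  0.872,  0.016]), 'finger_gap': 0.5224545713143655}
```

Emit:
{"name": "arm_command", "arguments": {"deltas": [{"xyz":[0.0025,0.0036,-0.004],"turn":[0,0,0]},{"xyz":[0.0022,0.0033,-0.0044],"turn":[0,0,0]},{"xyz":[0.002,0.0029,-0.0047],"turn":[0,0,0]},{"xyz":[0.0017,0.0025,-0.0051],"turn":[0,0,0]},{"xyz":[0.0014,0.0021,-0.0053],"turn":[0,0,0]},{"xyz":[0.0011,0.0017,-0.0056],"turn":[0,0,0]}]}}

```text
clock: 38.05
eef_pos: [582.7, 55.0, 183.1]
eef_rot: [3.141, -0.0, 0.975]
wrist_force: [-1.3, -3.3, 5.1]
finger_gap: 0.4
```

```bash
python3 shot.py v18 wrist
```

```text
{'clock': 38.05, 'joints': array([0.032, 0.405, 1.458, 0.   , 1.278, 0.628]), 'eef_pos': array([582.668,  55.014, 183.144]), 'eef_rot': array([ 3.141, -0.   ,  0.975]), 'wrist_force': array([-1.312, -3.3  ,  5.073]), 'moment': array([-0.712,  0.57 , -0.032]), 'finger_gap': 0.35213106225160246}
```

View pics/v18_wrist.png

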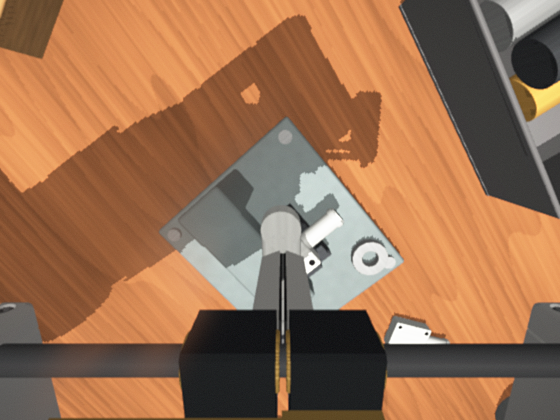

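Emit:
{"name": "arm_command", "arguments": {"deltas": [{"xyz":[0.0008,0.0012,-0.004],"turn":[0,0,0]},{"xyz":[0.0005,0.0007,-0.003],"turn":[0,0,0]},{"xyz":[0,0,-0.0015],"turn":[0,0,0]},{"xyz":[0,0,0],"turn":[0,0,0]}]}}

```text
clock: 38.6
eef_pos: [584.4, 56.7, 177.4]
eef_rot: [3.139, -0.002, 0.975]
wrist_force: [-7.8, -3.6, 23.5]
finger_gap: 0.4
```

```bash
python3 st.py
```

```text
{'clock': 38.6, 'joints': array([ 0.034,  0.413,  1.461, -0.   ,  1.264,  0.631]), 'eef_pos': array([584.418,  56.681, 177.384]), 'eef_rot': array([ 3.139e+00, -2.000e-03,  9.750e-01]), 'wrist_force': array([-7.813, -3.618, 23.539]), 'moment': array([-0.966,  1.821, -0.037]), 'finger_gap': 0.4199487257975805}
```

Emit:
{"name": "arm_command", "arguments": {"deltas": [{"xyz":[0,0,-0.001],"turn":[0,0,0]},{"xyz":[0,0,0],"turn":[0,0,0]}]}}

```text
clock: 38.85
eef_pos: [584.7, 56.7, 177.1]
eef_rot: [3.138, -0.002, 0.975]
wrist_force: [-8.7, -4.6, 27.8]
finger_gap: 0.5
```

Emit:
{"name": "arm_command", "arguments": {"deltas": [{"xyz":[0,0,-0.0007],"turn":[0,0,0]},{"xyz":[0,0,0],"turn":[0,0,0]}]}}

```text
clock: 39.1
eef_pos: [584.8, 56.7, 176.9]
eef_rot: [3.137, -0.003, 0.975]
wrist_force: [-10.0, -4.0, 30.9]
finger_gap: 0.2
```

The force climbs steeply at TCP z≈177, so the lever is on its end stop. I'll lift off and look.

Emit:
{"name": "arm_command", "arguments": {"deltas": [{"xyz":[0,0,0.02],"turn":[0,0,0]},{"xyz":[0,0,0.05],"turn":[0,0,0]},{"xyz":[-0.02,-0.03,0.05],"turn":[0,0,0]},{"xyz":[-0.03,-0.04,0.03],"turn":[0,0,0]},{"xyz":[-0.03,-0.04,0.03],"turn":[0,0,0]},{"xyz":[-0.03,-0.04,0.02],"turn":[0,0,0]},{"xyz":[0,0,0],"turn":[0,0,0]},{"xyz":[0,0,0],"turn":[0,0,0]}]}}

```text
clock: 40.1
eef_pos: [474.1, -92.7, 372.5]
eef_rot: [-3.141, -0.0, 0.975]
wrist_force: [0.3, -0.3, -0.1]
finger_gap: 0.7
```

```bash
python3 shot.py v19 wrist scene top
python3 - <<'E'
import pickle,cv2,numpy as np
d=pickle.load(open("v19.pkl","rb"))
a=cv2.resize(d["scene"]["color"][195:305,250:370,::-1],(400,367),interpolation=cv2.INTER_CUBIC)
b=cv2.resize(d["top"]["color"][140:232,212:312,::-1],(399,367),interpolation=cv2.INTER_CUBIC)
cv2.imwrite("pics/v19c.png",np.hstack([a,b]))
E
```

```text
{'clock': 40.1, 'joints': array([-2.690e-01,  7.700e-02,  1.429e+00,  1.000e-03,  1.636e+00,
        3.270e-01]), 'eef_pos': array([474.083, -92.744, 372.522]), 'eef_rot': array([-3.141, -0.   ,  0.975]), 'wrist_force': array([ 0.283, -0.289, -0.12 ]), 'moment': array([-0.022,  0.147,  0.039]), 'finger_gap': 0.7433782472983231}
```

View pics/v19_wrist.png

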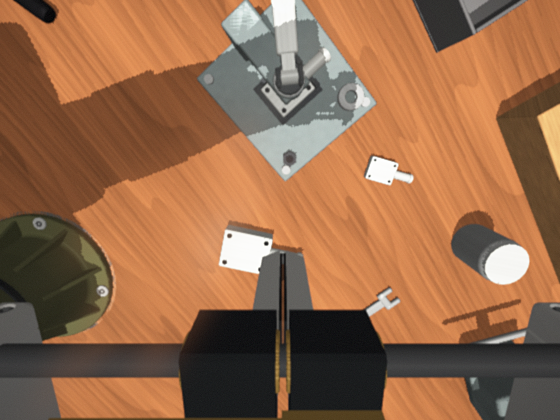

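View pics/v19c.png

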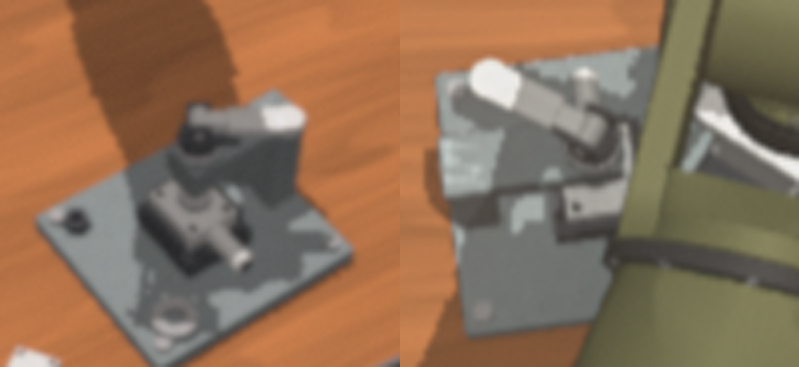

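```bash
python3 - <<'E'
import pickle
from h import *
d=pickle.load(open("v19.pkl","rb"));s,t=d["scene"],d["top"]
for z in(154,158,162):
    P=np.array([555.5,14.7,z]);n=np.array([np.cos(.977),np.sin(.977),0])
    for th in(1.571,1.47,1.37):
        D=np.sin(th)*n+np.array([0,0,np.cos(th)])
        f=lambda c,sx,x0,y0,off:((proj(c,P+84*D)-[x0,y0]+.4)*sx+[off,0]).round(0)
        print(z,th,"scene tip",f(s,3.334,250,195,0),"piv",((proj(s,P)-[250,195]+.4)*3.334).round(0),"top tip",f(t,3.99,212,140,400))
a=cv2.resize(s["color"][220:270,295:350,::-1],None,fx=12,fy=12,interpolation=cv2.INTER_CUBIC)
cv2.imwrite("pics/v19s.png",a)
E
```

```text
154 1.571 scene tip [302. 136.] piv [197. 129.] top tip [480.  63.]
154 1.47 scene tip [302. 129.] piv [197. 129.] top tip [479.  60.]
154 1.37 scene tip [302. 122.] piv [197. 129.] top tip [480.  57.]
158 1.571 scene tip [302. 133.] piv [197. 125.] top tip [479.  61.]
158 1.47 scene tip [303. 126.] piv [197. 125.] top tip [479.  58.]
158 1.37 scene tip [302. 119.] piv [197. 125.] top tip [479.  55.]
162 1.571 scene tip [303. 130.] piv [198. 122.] top tip [479.  59.]
162 1.47 scene tip [303. 123.] piv [198. 122.] top tip [478.  56.]
162 1.37 scene tip [303. 115.] piv [198. 122.] top tip [479.  53.]
```

View pics/v19s.png

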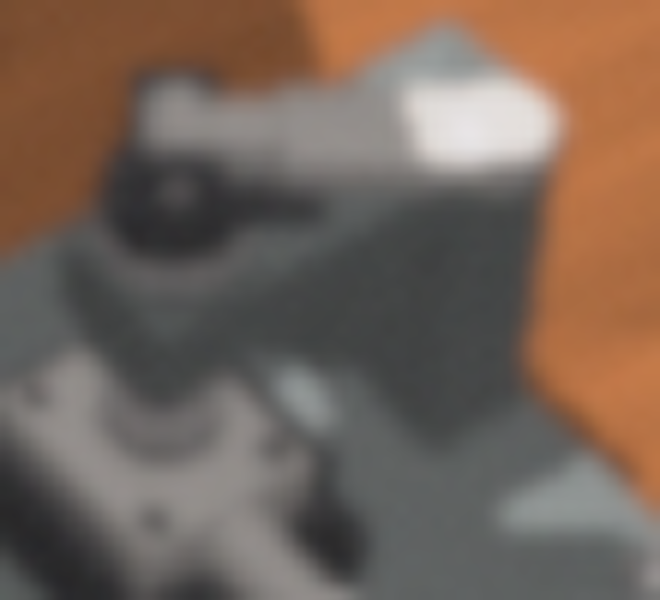

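```bash
cat > ov.py <<'E'
import pickle,sys
from h import *
d=pickle.load(open(sys.argv[1]+".pkl","rb"));s=d[sys.argv[2]]
x0,y0,w,h,f=map(int,sys.argv[3:8]); psi=float(sys.argv[8]);zs=float(sys.argv[9])
a=(d["state"]["eef_pos"],d["state"]["eef_rot"]) if sys.argv[2]=="wrist" else ()
out=[]
for th in(1.571,1.43):
    im=cv2.resize(s["color"][y0:y0+h,x0:x0+w,::-1],None,fx=f,fy=f,interpolation=cv2.INTER_CUBIC)
    Rl=(R.from_euler("z",psi)*R.from_euler("y",th)).as_matrix();o=np.array([555.5,14.7,zs])
    for x in(-6,6):
        pts=[(x,yy,zz) for yy,zz in((-12,22),(-12,72),(-8.5,80.5),(0,84),(8.5,80.5),(12,72),(12,22))]
        q=[((proj(s,o+Rl@np.array(p,float),*a)-[x0,y0]+.5)*f).astype(int) for p in pts]
        cv2.polylines(im,[np.array(q)],True,(0,255,0) if x<0 else (0,0,255),1)
    out.append(im)
cv2.imwrite(sys.argv[10],np.hstack(out))
E
python3 ov.py v19 scene 295 220 50 45 8 .977 157 pics/ov1.png
```

```text
(no output)
```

View pics/ov1.png

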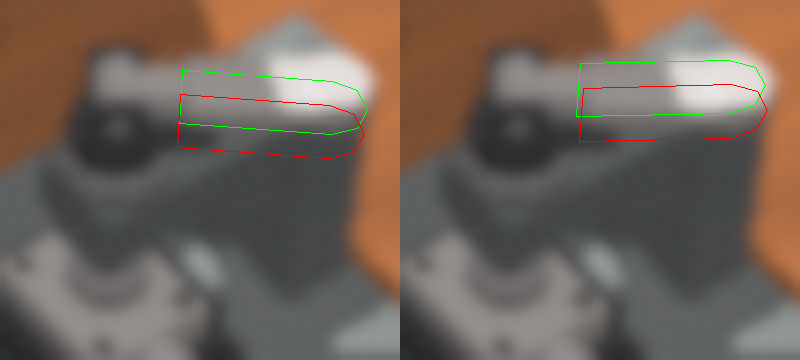

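Emit:
{"name": "arm_command", "arguments": {"deltas": [{"xyz":[0.005,0.02,0],"turn":[0,0,0.175]},{"xyz":[0.005,0.02,0],"turn":[0,0,0.175]},{"xyz":[0.005,0.02,0],"turn":[0,0,0.175]},{"xyz":[0.005,0.02,0],"turn":[0,0,0.175]},{"xyz":[0.005,0.02,0],"turn":[0,0,0.175]},{"xyz":[0.005,0.02,0],"turn":[0,0,0.175]},{"xyz":[0.005,0.02,0],"turn":[0,0,0.175]},{"xyz":[0.005,0.02,0],"turn":[0,0,0.175]},{"xyz":[0.004,0.021,0],"turn":[0,0,0.172]}]}}

```text
clock: 41.38
eef_pos: [518.0, 89.4, 372.3]
eef_rot: [-3.141, -0.001, 2.554]
wrist_force: [0.4, 0.1, 1.2]
finger_gap: 0.3
```

Emit:
{"name": "arm_command", "arguments": {"deltas": [{"xyz":[0,0,-0.025],"turn":[-0.098,-0.145,0]},{"xyz":[0,0,-0.025],"turn":[-0.098,-0.145,0]},{"xyz":[0,0,-0.025],"turn":[-0.098,-0.145,0]},{"xyz":[0,0,-0.025],"turn":[-0.098,-0.145,0]},{"xyz":[0,0,0],"turn":[0,0,0]},{"xyz":[0,0,0],"turn":[0,0,0]}]}}

```text
clock: 42.12
eef_pos: [518.4, 88.5, 274.4]
eef_rot: [3.14, 0.697, 2.546]
wrist_force: [0.2, -0.3, 0.9]
finger_gap: 0.7
```

```bash
python3 shot.py v20 wrist
```

```text
{'clock': 42.125, 'joints': array([ 0.359,  0.011,  1.862, -0.699,  0.948, -0.291]), 'eef_pos': array([518.414,  88.508, 274.398]), 'eef_rot': array([3.14 , 0.697, 2.546]), 'wrist_force': array([ 0.216, -0.266,  0.903]), 'moment': array([0.129, 0.241, 0.031]), 'finger_gap': 0.6737360006585997}
```

View pics/v20_wrist.png

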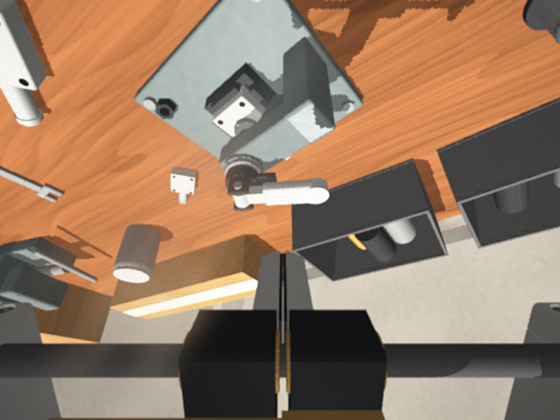

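```bash
python3 ov.py v20 wrist 215 130 125 95 3 .977 157 pics/ov2.png
```

```text
(no output)
```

View pics/ov2.png

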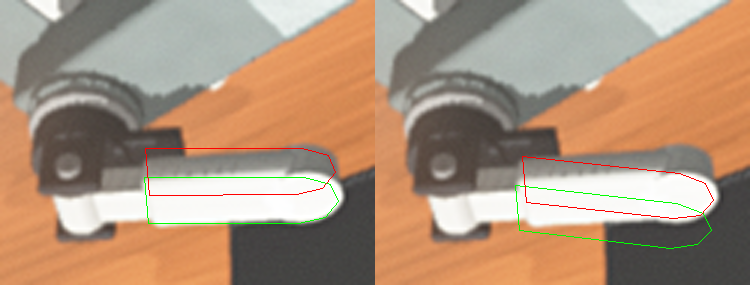

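```bash
for p in 0.977 1.08; do python3 ov.py v19 scene 295 220 50 45 8 $p 159 pics/a$p.png;python3 ov.py v19 top 220 148 50 45 8 $p 159 pics/b$p.png; done; python3 -c "
import cv2,numpy as np
r=[np.hstack([cv2.imread(f'pics/{k}{p}.png')[:,:400] for k in 'ab']) for p in('0.977','1.08')]
cv2.imwrite('pics/ov3.png',cv2.resize(np.vstack(r),(800,720))[:600])"
```

```text
(no output)
```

View pics/ov3.png

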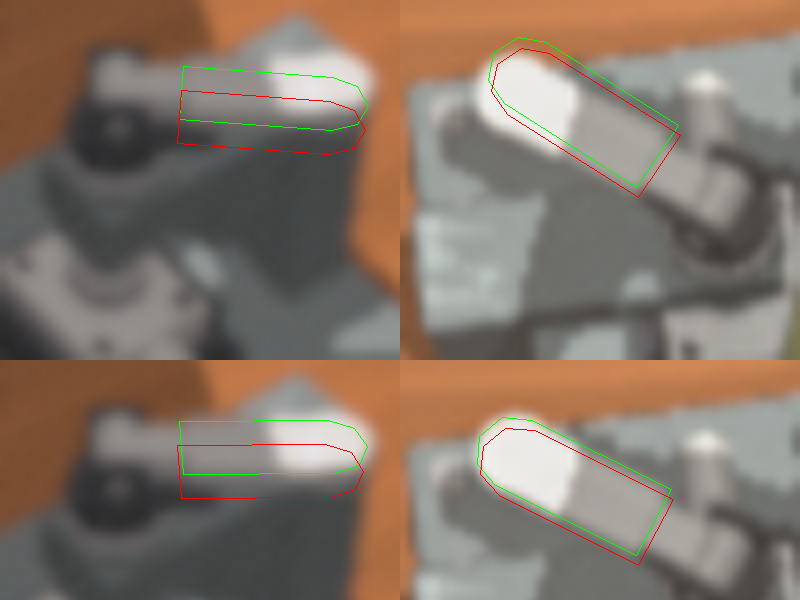

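Folded flat (v20), but top and scene views suggest the bolt sits at ψ≈1.08 rather than 0.977. I'll measure that from straight above.

Emit:
{"name": "arm_command", "arguments": {"deltas": [{"xyz":[0.005,-0.004,0.015],"turn":[0.098,0.145,0]},{"xyz":[0.015,-0.014,0.012],"turn":[0.098,0.145,0]},{"xyz":[0.016,-0.015,0],"turn":[0.098,0.145,0]},{"xyz":[0.016,-0.015,0],"turn":[0.098,0.145,0]},{"xyz":[0,0,0],"turn":[0,0,0]},{"xyz":[0,0,0],"turn":[0,0,0]}]}}

```text
clock: 42.92
eef_pos: [570.2, 39.7, 300.9]
eef_rot: [3.14, 0.001, 2.547]
wrist_force: [0.6, 0.5, -0.4]
finger_gap: 0.6
```

```bash
python3 shot.py v21 wrist;  for p in 0.977 1.05; do python3 ov.py v21 wrist 225 150 130 100 3 $p 157 pics/c$p.png;done; python3 -c "
import cv2,numpy as np
cv2.imwrite('pics/ov4.png',np.hstack([cv2.imread(f'pics/c{p}.png')[:,:390] for p in('0.977','1.05')]))"
```

```text
{'clock': 42.925, 'joints': array([ 5.000e-03,  3.000e-01,  1.327e+00,  1.000e-03,  1.513e+00,
       -9.710e-01]), 'eef_pos': array([570.184,  39.695, 300.888]), 'eef_rot': array([3.140e+00, 1.000e-03, 2.547e+00]), 'wrist_force': array([ 0.575,  0.505, -0.394]), 'moment': array([-0.006, -0.01 ,  0.026]), 'finger_gap': 0.5962238794445474}
```

View pics/ov4.png

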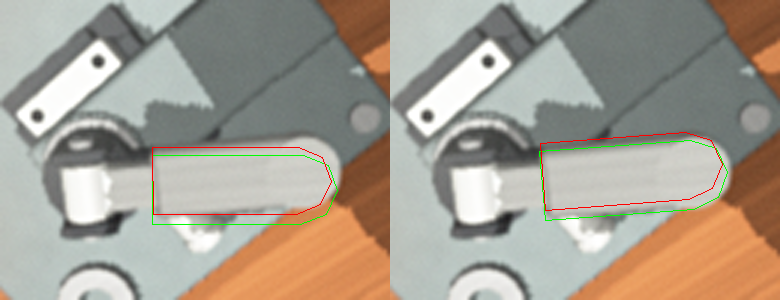

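The lever is flat, but the bolt lies about 0.07 rad counter-clockwise of before. I'll check whether it is still snug by pressing the lever's side gently clockwise with the finger, so that torque = force × 62 mm.

Emit:
{"name": "arm_command", "arguments": {"deltas": [{"xyz":[-0.0058,0.0223,0],"turn":[0,0,0]},{"xyz":[-0.0058,0.0223,-0.01],"turn":[0,0,0]},{"xyz":[0,0,-0.042],"turn":[0,0,0]},{"xyz":[0,0,-0.042],"turn":[0,0,0]},{"xyz":[0,0,-0.041],"turn":[0,0,0]},{"xyz":[0,0,0],"turn":[0,0,0]},{"xyz":[0,0,0],"turn":[0,0,0]}]}}

```text
clock: 43.85
eef_pos: [558.8, 85.0, 167.7]
eef_rot: [3.139, 0.003, 2.548]
wrist_force: [0.8, 1.2, -0.3]
finger_gap: 0.6
```

```bash
cat > lat.py <<'E'
from cell import *
import numpy as np
n=np.array([.498,.867]);t=np.array([-.867,.498]);F=[]
for i in range(4):
    s=read_state();F.append(s["wrist_force"]);camera("wrist")
F=np.mean(F,0);p=s["eef_pos"][:2]-[555.5,14.7]
u,v=p@n,p@t
print("clk",s["clock"],"pos",s["eef_pos"].round(2),"F",F.round(2),"Fn",(F[:2]@n).round(2),"Ft",(F[:2]@t).round(2),"u",u.round(1),"v",v.round(2),"torque cw Nm",((F[:2]@t)*u/1000).round(3),"psi if contact",1.049+((v-20)/u).round(3))
E
python3 lat.py; python3 shot.py v22 wrist
```

```text
clk 44.0 pos [558.78  84.61 167.11] F [ 0.07  0.23 -0.1 ] Fn 0.23 Ft 0.06 u 62.3 v 31.97 torque cw Nm 0.004 psi if contact 1.2409999999999999
{'clock': 44.05, 'joints': array([ 0.085,  0.376,  1.539,  0.   ,  1.224, -0.891]), 'eef_pos': array([558.647,  84.538, 166.727]), 'eef_rot': array([3.140e+00, 2.000e-03, 2.547e+00]), 'wrist_force': array([-0.515,  0.449, -0.114]), 'moment': array([-0.043, -0.008,  0.003]), 'finger_gap': 0.6947341671459593}
```

View pics/v22_wrist.png

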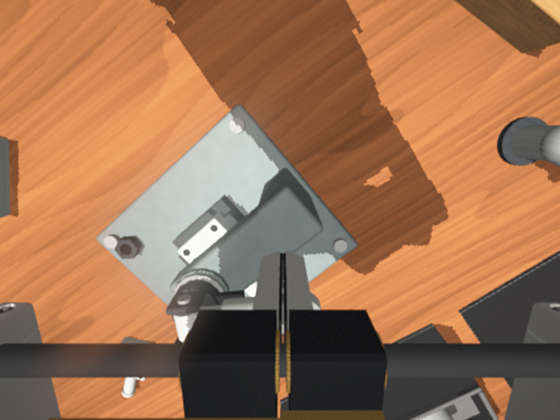

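Emit:
{"name": "arm_command", "arguments": {"deltas": [{"xyz":[0.0043,-0.0025,0],"turn":[0,0,0]},{"xyz":[0.0043,-0.0025,0],"turn":[0,0,0]},{"xyz":[0,0,0],"turn":[0,0,0]}]}}

```text
clock: 44.48
eef_pos: [567.0, 79.4, 165.1]
eef_rot: [3.141, -0.0, 2.547]
wrist_force: [-0.4, 1.3, 0.8]
finger_gap: 0.2
```

```bash
python3 lat.py
```

```text
clk 44.625 pos [566.8   79.27 165.04] F [-0.29  0.78  0.39] Fn 0.53 Ft 0.64 u 61.6 v 22.36 torque cw Nm 0.039 psi if contact 1.087
```

Emit:
{"name": "arm_command", "arguments": {"deltas": [{"xyz":[0.0017,-0.001,0],"turn":[0,0,0]},{"xyz":[0,0,0],"turn":[0,0,0]}]}}

```text
clock: 44.92
eef_pos: [568.3, 78.5, 165.0]
eef_rot: [-3.141, -0.001, 2.547]
wrist_force: [-3.3, 2.5, -0.3]
finger_gap: 0.6
```

```bash
python3 lat.py
```

```text
clk 45.075 pos [568.32  78.5  165.04] F [-3.35  2.92  0.19] Fn 0.86 Ft 4.35 u 61.7 v 20.66 torque cw Nm 0.269 psi if contact 1.0599999999999998
```

Emit:
{"name": "arm_command", "arguments": {"deltas": [{"xyz":[0.0009,-0.0005,0],"turn":[0,0,0]},{"xyz":[0,0,0],"turn":[0,0,0]}]}}

```text
clock: 45.38
eef_pos: [569.3, 78.1, 165.1]
eef_rot: [3.141, -0.0, 2.547]
wrist_force: [-3.8, 3.6, 0.2]
finger_gap: 0.2
```

```bash
python3 lat.py
```

```text
clk 45.525 pos [569.28  78.07 165.09] F [-3.35  4.    0.14] Fn 1.8 Ft 4.89 u 61.8 v 19.62 torque cw Nm 0.302 psi if contact 1.043
```

Emit:
{"name": "arm_command", "arguments": {"deltas": [{"xyz":[0.0017,-0.001,0],"turn":[0,0,0]},{"xyz":[0,0,0],"turn":[0,0,0]}]}}

```text
clock: 45.82
eef_pos: [571.0, 77.3, 165.1]
eef_rot: [3.141, -0.001, 2.547]
wrist_force: [-2.9, 5.1, 0.7]
finger_gap: 0.3
```

```bash
python3 lat.py
```

```text
clk 45.975 pos [571.    77.27 165.09] F [-2.79  5.19  0.33] Fn 3.12 Ft 5.0 u 62.0 v 17.72 torque cw Nm 0.31 psi if contact 1.012
```

Emit:
{"name": "arm_command", "arguments": {"deltas": [{"xyz":[-0.0009,0.0005,0],"turn":[0,0,0]},{"xyz":[0,0,0],"turn":[0,0,0]}]}}

```text
clock: 46.28
eef_pos: [570.3, 77.2, 165.2]
eef_rot: [3.142, 0.001, 2.547]
wrist_force: [-0.3, 2.2, -0.6]
finger_gap: 0.7
```

```bash
python3 lat.py
```

```text
clk 46.425 pos [570.31  77.18 165.22] F [-0.37  1.44 -0.1 ] Fn 1.06 Ft 1.04 u 61.5 v 18.28 torque cw Nm 0.064 psi if contact 1.021
```

Emit:
{"name": "arm_command", "arguments": {"deltas": [{"xyz":[-0.0009,0.0005,0],"turn":[0,0,0]},{"xyz":[0,0,0],"turn":[0,0,0]}]}}

```text
clock: 46.72
eef_pos: [569.3, 77.8, 165.2]
eef_rot: [-3.142, 0.0, 2.547]
wrist_force: [-1.0, 0.0, -0.3]
finger_gap: 0.2
```

```bash
python3 lat.py
```

```text
clk 46.875 pos [569.29  77.87 165.17] F [-0.23 -0.29 -0.04] Fn -0.37 Ft 0.06 u 61.6 v 19.5 torque cw Nm 0.003 psi if contact 1.041
```

The bolt now turns against about 0.3 N m and stays put when I back off, so with the lever folded it holds by friction. However, it lies at ψ≈1.02 and bite was near 0.94. I'll nudge it on clockwise in small steps and watch the torque rise.

Emit:
{"name": "arm_command", "arguments": {"deltas": [{"xyz":[0.0025,-0.0016,0],"turn":[0,0,0]},{"xyz":[0.0025,-0.0017,0],"turn":[0,0,0]},{"xyz":[0,0,0],"turn":[0,0,0]}]}}

```text
clock: 47.3
eef_pos: [573.7, 75.5, 165.0]
eef_rot: [3.141, -0.003, 2.547]
wrist_force: [-5.8, 7.6, 2.2]
finger_gap: 0.5
```

```bash
cat > lat.py <<'E'
from cell import *
import numpy as np
F=[]
for i in range(3):
    s=read_state();F.append(s["wrist_force"]);camera("wrist")
F=np.mean(F,0);p=s["eef_pos"][:2]-[555.5,14.7]
r=np.linalg.norm(p)
# finger face (tool x = 2.547 dir, half 8) corner/face touches lever side (half 12)
psi=np.arctan2(p[1],p[0])-np.arcsin(20/r)
T=(p[0]*F[1]-p[1]*F[0])/1000
print("clk",s["clock"],"pos",s["eef_pos"].round(2),"F",F.round(2),"T cw",T.round(3),"psi",psi.round(3),"r",r.round(1))
E
python3 lat.py
```

```text
clk 47.4 pos [573.7   75.53 165.02] F [-5.74  7.25  1.9 ] T cw 0.481 psi 0.96 r 63.5
```

Emit:
{"name": "arm_command", "arguments": {"deltas": [{"xyz":[0.0016,-0.0012,0],"turn":[0,0,0]},{"xyz":[0,0,0],"turn":[0,0,0]}]}}

```text
clock: 47.7
eef_pos: [575.1, 74.7, 164.9]
eef_rot: [3.141, -0.003, 2.547]
wrist_force: [-7.6, 8.4, 2.7]
finger_gap: 0.7
```

```bash
python3 lat.py
```

```text
clk 47.8 pos [575.08  74.72 164.95] F [-7.23  9.98  2.93] T cw 0.629 psi 0.933 r 63.1
```

Torque is climbing fast, so I stop here and back off.

Emit:
{"name": "arm_command", "arguments": {"deltas": [{"xyz":[-0.0008,0.0006,0],"turn":[0,0,0]},{"xyz":[0,0,0],"turn":[0,0,0]}]}}

```text
clock: 48.1
eef_pos: [574.4, 75.1, 165.0]
eef_rot: [3.141, -0.003, 2.547]
wrist_force: [-6.3, 7.9, 1.5]
finger_gap: 0.5
```

```bash
python3 lat.py
```

```text
clk 48.2 pos [574.4   75.09 164.97] F [-5.96  8.07  1.96] T cw 0.512 psi 0.946 r 63.3
```

Emit:
{"name": "arm_command", "arguments": {"deltas": [{"xyz":[-0.0008,0.0006,0],"turn":[0,0,0]},{"xyz":[0,0,0],"turn":[0,0,0]}]}}

```text
clock: 48.5
eef_pos: [573.8, 75.5, 165.0]
eef_rot: [3.141, -0.002, 2.547]
wrist_force: [-5.3, 6.0, 1.8]
finger_gap: 0.2
```

```bash
python3 lat.py
```

```text
clk 48.6 pos [573.75  75.48 164.99] F [-4.87  6.73  1.59] T cw 0.419 psi 0.958 r 63.5
```

Emit:
{"name": "arm_command", "arguments": {"deltas": [{"xyz":[-0.0008,0.0006,0],"turn":[0,0,0]},{"xyz":[0,0,0],"turn":[0,0,0]}]}}

```text
clock: 48.9
eef_pos: [573.1, 75.8, 165.0]
eef_rot: [3.141, -0.002, 2.547]
wrist_force: [-4.7, 5.0, 1.4]
finger_gap: 0.2
```

```bash
python3 lat.py
```

```text
clk 49.0 pos [573.09  75.84 165.05] F [-4.34  5.01  0.91] T cw 0.353 psi 0.971 r 63.6
```

Emit:
{"name": "arm_command", "arguments": {"deltas": [{"xyz":[-0.0016,0.0012,0],"turn":[0,0,0]},{"xyz":[-0.0016,0.0012,0],"turn":[0,0,0]},{"xyz":[0,0,0],"turn":[0,0,0]}]}}

```text
clock: 49.42
eef_pos: [570.4, 77.5, 165.3]
eef_rot: [3.141, 0.001, 2.547]
wrist_force: [-0.1, -0.1, -0.2]
finger_gap: 0.5
```

```bash
python3 lat.py
```

```text
clk 49.525 pos [570.44  77.46 165.24] F [-0.    0.34  0.29] T cw 0.005 psi 1.022 r 64.5
```

Emit:
{"name": "arm_command", "arguments": {"deltas": [{"xyz":[-0.007,0.005,0],"turn":[0,0,0]},{"xyz":[-0.007,0.005,0.01],"turn":[0,0,0]},{"xyz":[0,0,0.05],"turn":[0,0,0]},{"xyz":[0,0,0.05],"turn":[0,0,0]},{"xyz":[0.01,-0.02,0.025],"turn":[0,0,0]},{"xyz":[0.01,-0.02,0],"turn":[0,0,0]},{"xyz":[0,0,0],"turn":[0,0,0]}]}}

```text
clock: 50.45
eef_pos: [576.2, 46.5, 298.8]
eef_rot: [-3.14, -0.001, 2.545]
wrist_force: [0.3, -0.4, -0.6]
finger_gap: 1.0
```

```bash
python3 shot.py v23 wrist;  for p in 0.977 1.05; do python3 ov.py v23 wrist 225 150 130 100 3 $p 157 pics/d$p.png;done; python3 -c "
import cv2,numpy as np
cv2.imwrite('pics/ov5.png',np.hstack([cv2.imread(f'pics/d{p}.png')[:,:390] for p in('0.977','1.05')]))"
```

```text
{'clock': 50.45, 'joints': array([ 0.017,  0.319,  1.308, -0.   ,  1.517, -0.957]), 'eef_pos': array([576.233,  46.46 , 298.785]), 'eef_rot': array([-3.140e+00, -1.000e-03,  2.545e+00]), 'wrist_force': array([ 0.337, -0.404, -0.591]), 'moment': array([-0.035,  0.021, -0.02 ]), 'finger_gap': 0.9633623461493356}
```

View pics/ov5.png

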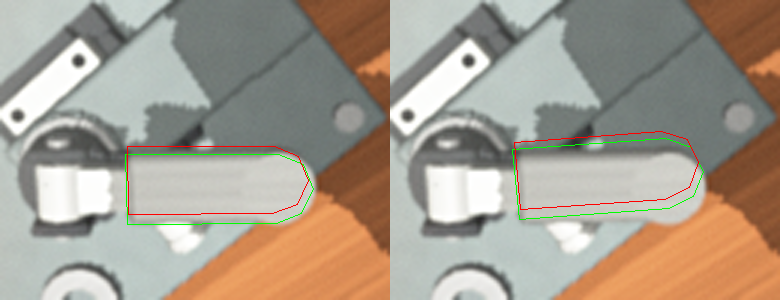

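```bash
python3 shot.py v24 scene top >/dev/null; python3 ov.py v24 scene 295 220 50 45 8 .977 159 pics/ov6.png; python3 -c "
import cv2,numpy as np
a=cv2.imread('pics/ov6.png')[:,:400];b=cv2.resize(cv2.imread('pics/v24_top.png'),(480,360))
cv2.imwrite('pics/ov6b.png',np.hstack([a[:, :320],b]))"
```

```text
(no output)
```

View pics/ov6b.png

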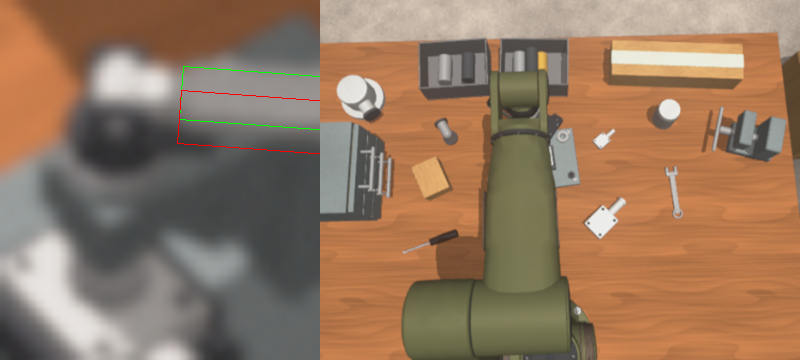

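The lever's slope now matches the flat overlay (ψ≈0.975), nothing else has moved and the robot touches nothing. I'm handing it in.

```bash
python3 -c "
from cell import *
print(sign_off())"
```

```text
the job is handed in; nothing more can be done
None
```

I wound the bolt down until its foot bit on the flange, folded the lever flat and handed the job in at about 50 s. I am not certain the bolt ended inside the snug range.

**What I did:**
- **Tightening:** The bolt turned freely at about 0.185 N m and bit roughly 4.3 rad from the start. I stopped at about 0.43 N m, which is 0.25 above free and inside the snug range.
- **First release:** The bolt turned back about 0.17 rad when I let go. I stopped the first fold part-way, stood the lever up again and re-checked the torque. It reached about 0.42 N m and fell back to zero at the same rest angle.
- **Folding:** I then pressed the lever onto its end stop with about 31 N.

**Last checks:**
- **Lever and bystanders:** The lever lies flat in the wrist and scene views. The bystanders visible from above are where they were, though the arm hid part of the clamp in that last view. The gripper was clear of everything.
- **Bolt turned during the final press:** It ended about 0.07 rad counter-clockwise of where I had left it. I pushed it back with the finger against the side of the flat lever, so the last bit of turning came after the fold, not before it as you asked.
- **Higher torque during that push:** It peaked at about 0.63–0.66 N m, or about 0.45–0.48 above free. That is over the snug range but under the 0.7 crush limit. The bolt then came back to rest at the same angle as before the fold.
- **Snugness not confirmed:** After release the bolt rests slightly counter-clockwise of where it bit. I took that turn-back as elastic, but the readings did not all agree on it.

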